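# Wedge a whetstone tight in its holder

### The arm

A 7-joint arm with a two-finger parallel gripper is mounted at the origin on a cart in front of the work surface, level with it; the furniture and walls round the work are solid. World frame = base frame: x ahead of the robot, y to its left, z up, the work surface at z = 0. Lengths are in m, angles in rad, forces in N, time in s.
With the tool pointing down it reaches from about 0.4 to 0.85 m from the base axis. Payload 10.4 kg.
Tool frame: the origin (TCP) lies between the finger pads; the fingertips stand 25 mm ahead of it and the grasp point (between the pads) lies 6 mm ahead of it (env.tip_reach is the distance from the TCP to the fingertips, in m); z points along the fingers, y is the direction in which the jaws open and shut (so a half turn about z gives the same grasp; the last joint's range is limited). The gripper opens to 85 mm and grips with 20 to 120 N. Pads are 22 mm wide; open, the fingers measure 114 mm over their backs; the gripper's body (76 mm by 85 mm) begins 54 mm behind the grasp point. The pads swing forward as they close: fully open they stand 13 mm farther back than shut.
Start: joints at [-1.373, 0.332, -0.065, 1.46, 0.022, 1.35, -0.088], TCP at [0.137, 0.61, 0.256] pointing down, gripper open.
Joint ranges: [-2.6, 2.6], [-0.5, 2.12], [-1.47, 1.34], [0.16, 2.42], [-1.27, 4.41], [0.06, 2.06], [-2.6, 2.6]. Speed limits (rad/s): [2.22, 2.22, 2.79, 2.79, 3.14, 3.14, 3.14].

### API

Orientations are given as a rotation vector (axis times angle).
In Python, from rig import env gives the robot as it stands.
- The arm moves only by the tool step_arm, never from a script. Its argument "commands" is a list of rows, each an object of numbers: "dx", "dy", "dz": the shift along the tool's x, y, z in mm; "turn": the turn about the tool's z in rad; "gripper": the closure, from 0 (fully open) to 1 (shut). A call has 1 to 12 rows; each row shifts and turns the pose as measured when the row begins, along the tool's axes as they then stand; what a row does not reach is not made up. A row lasts 1/12 s, in which the tool goes at most 41.7 mm and 7.16 degrees, less where a joint would pass 70% of its speed; a pose out of reach is approached as far as the arm can. A call with a gripper value outside its range is refused whole. The fingers move at their own pace and stop on an object; the grip force is fixed at half the most. Time passes only in rows, so rows that do not move let the fingers close. It gives the time, the measured TCP pose, the force and the opening at its end, in the units of the state.
- env.state(): the state, without advancing time (a new reading comes with each control period).
- env.get_image(name): name is "side" or "top"; returns the picture (384x512x3 uint8, red, green, blue); there is no depth.
- env.calibration(name): a dict with "fx", "fy", "cx", "cy" (pixels), "dist" ([k1, k2, p1, p2, k3] as OpenCV has them; the pictures are not rectified), "R" (3x3) and "t" (3): a world point X has camera coordinates R X + t. Camera axes: x right, y down, z forward; pixel columns grow to the right and rows downward; lengths in m; the calibration is good to about 2 mm. A picture is of the moment at which its call begins. calibration takes no time and is no camera call.
- env.hand_in(): hands the job in, once; it reports no verdict.
The state is a dict: "time": time; "joint_pos": joint angles; "qvel": joint speeds; "joint_torque": joint torques, N m; "tcp_pos": TCP position; "tool_rot": TCP orientation; "wrist_force": force on the tool from outside, world axes, zero at the start; "wrist_torque": the same for the moment, N m; "opening": finger opening in m.
Only numpy, scipy, OpenCV 4.12 (cv2) and the standard library are available. Lean on these libraries where they do the work, as an engineer would, in place of code of your own. Each camera call takes 0.05 s, during which the arm holds its last target.

### The job

Lock the loose whetstone in its wooden holder, ready for sharpening. Lift the dark wedge out of its parking slot, stand it thin end down and still loose in the tapered gap between the stone's end and the sloping cleat, and let go; then take the wooden pestle and tap the wedge down with it, lightly and repeatedly, until it sinks no further and the stone is clamped tight: do not press it tight by hand, and do not strike hard, for the stone chips. Stand the pestle upright on the worktop again, clear of the holder, and leave the other things where they are.

Things in the scene. Friction and masses are not known exactly. Their poses are not given: they have to be found in the camera images.
- holder: Fixed wooden whetstone holder: plank 340 mm long (its y), 90 mm wide (its x), top 25 mm above the worktop. Origin on the worktop, z up. The stone lies on it between an end stop (at y about +105 mm, adjustable, known only to 2 mm) and the gap. The cleat across it, 55 mm high, faces the stone from y = -84.4 mm at the plank's top, leaning away from it by 1 mm per 5 mm of height.
- gap (a point): Middle of the mouth of the tapered gap between stone and cleat, at holder x 0, y -82.5, z 53 mm, level with the stone's top. The gap there is 15 mm wide, 3 mm more or less. Under it a slot 56 mm wide (x) goes through the plank, so the wedge's tip can go below the plank's top.
- parking_slot (a point): Mouth of the slot where the wedge is parked, beyond the cleat: holder x 0, y -150, z 25 mm; 47 mm (x) by 15 mm (y), its floor 8 mm above the worktop.
- wedge: Loose dark wooden wedge, 60 g, parked upright, thin end down, turned as it must stand in the gap. 44 mm wide (its x, parallel sides to grip), 90 mm high (z); 8 mm thick at the tip, 26 mm at the top. Origin at the tip, mid-width, on the flat upright face, which looks to +y, to the stone; the face at -y slopes 1 in 5, as the cleat does.
- wedge_top (a point): Middle of the wedge's flat top, where the pestle strikes. In the gap it rests loose, sinks as it is tapped with a few N, pushing the stone to the end stop, then locks by friction, tip 5 to 33 mm above the worktop: where, must be felt. Taps of about 20 N lock it, then it sinks no more and does not spring back. Over 50 N on it chips the stone.
- whetstone: Loose two-grit whetstone, dark below, cream above, 60 mm wide (its x), 180 mm long (its y, along the holder's y), 28 mm high, 0.6 kg, lying on the plank. Origin in the middle of its underside: the end towards the wedge is 90 mm from it at -y; at the other end it has 0.5 to 2 mm of play to the end stop.
- pestle: Loose round wooden pestle standing upright on its flat foot, 130 mm high, 0.16 kg. Origin in the centre of the foot, z up. Foot 42 mm across; waist 28 mm across from 80 to 104 mm above the foot (grip it there); knob 34 mm across above.
- salt_shaker: Steel shaker, 68 mm across, 103 mm high, a bystander. Origin under its centre.
- red_bowl: Red bowl, 115 mm across, 59 mm high, a bystander. Origin under its centre.
- bench_timer: White kitchen timer lying flat, 79 by 81 by 19 mm, a bystander. Origin under its centre.
Mind the look-alikes: they are no part of the job. Leave any purple look-alike of the wedge alone. What is shaped like the pestle but purple is not meant.

How it is judged:
By the outcome, as a careful person would: the job done as asked, in the order asked, and still so for the second after the job is handed in, with the robot touching nothing.
It also fails if it takes over 58 s, if anything falls off the work surface, if the arm or the gripper's body presses on something with over 40 N, if the wrist force passes 120 N, or if a joint passes its speed limit or range.

## Working session

There is one attempt and no reset: what is moved stays moved. The work goes in short steps, Python scripts to look and compute and a tool call to move; the robot and the scene stay as the last step left them, time stands still between calls to the robot, and variables do not carry over. Pictures are saved under pics/ and viewed, and the job is handed in when it is done.

Besides the shell and the picture viewer there is one more tool, called after "Call:" as name(argument=value, ...), one argument or row to a line, values as JSON. step_arm: Moves the arm, as the interface text tells. Its arguments: {"type":"object","properties":{"commands":{"type":"array","items":{"type":"object","properties":{"dx":{"type":"number"},"dy":{"type":"number"},"dz":{"type":"number"},"turn":{"type":"number"},"gripper":{"type":"number"}}}}},"required":["commands"]}

```bash
ls; mkdir -p pics
python3 - <<'E'
from rig import env
import cv2
print(env.state()); print(env.tip_reach)
for n in("side","top"):
    im=env.get_image(n); cv2.imwrite(f"pics/{n}0.png",im[:,:,::-1]); print(env.calibration(n))
E
```

```text
pics
{'time': 0.0, 'joint_pos': array([-1.37261438,  0.33291038, -0.06467779,  1.46097382,  0.02160816,
        1.34988123, -0.08847944]), 'qvel': array([-9.94072729e-04, -8.84803414e-05, -8.18014666e-04, -1.08231550e-03,
        9.67526908e-04,  1.63601106e-03,  1.99056657e-03]), 'joint_torque': array([-2.74665608e-04, -6.25437641e+01,  4.90196084e-02, -3.91618395e+01,
        1.62121706e-02,  9.68365028e-03, -2.51444817e-05]), 'tcp_pos': array([0.13681357, 0.60948547, 0.25547628]), 'tool_rot': array([-3.46054702e-01, -3.12239412e+00,  2.31689546e-03]), 'wrist_force': array([-0.61696598, -0.28522098, -0.78214755]), 'wrist_torque': array([-0.04788243, -0.01187895,  0.00758382]), 'opening': 0.08511523108257854}
0.025
{'fx': 362.7795360339621, 'fy': 362.7795360339621, 'cx': 256.95560326996934, 'cy': 191.62410210597685, 'dist': array([0.01190964, 0.        , 0.        , 0.        , 0.        ]), 'R': array([[ 0.91212316, -0.40909277, -0.02596999],
       [-0.22956557, -0.45730321, -0.85917019],
       [ 0.33960416,  0.78963085, -0.51103047]]), 't': array([-0.51963781,  0.12062075,  1.07483594])}
{'fx': 354.0107883797733, 'fy': 354.0107883797733, 'cx': 254.22180280935282, 'cy': 189.15669714712266, 'dist': array([-0.00744419,  0.        ,  0.        ,  0.        ,  0.        ]), 'R': array([[ 0.00660277, -0.99944101,  0.0327731 ],
       [-0.99675117, -0.00920879, -0.08001445],
       [ 0.08027153, -0.03213831, -0.99625479]]), 't': array([-0.17189643,  0.51267799,  0.90637051])}
```

View pics/side0.png

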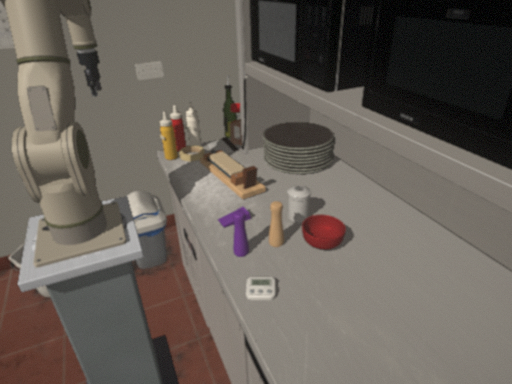

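View pics/top0.png

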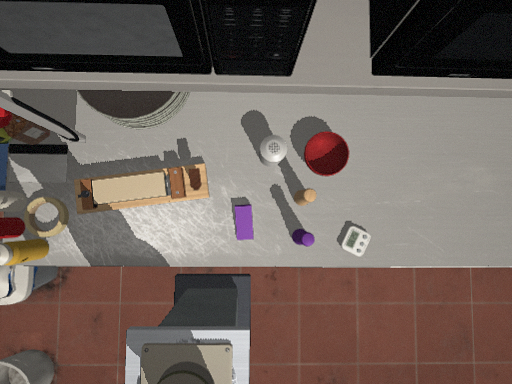

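```bash
cat > h.py <<'E'
import numpy as np, cv2
from rig import env
def K(c): return np.array([[c['fx'],0,c['cx']],[0,c['fy'],c['cy']],[0,0,1]])
def proj(n,X):
    c=env.calibration(n); 
    return cv2.projectPoints(np.atleast_2d(np.array(X,float)),cv2.Rodrigues(c['R'])[0],c['t'],K(c),c['dist'])[0][:,0]
def ray(n,uv):
    c=env.calibration(n)
    p=cv2.undistortPoints(np.array([[uv]],float),K(c),c['dist'])[0,0]
    d=c['R'].T@np.array([p[0],p[1],1.]); o=-c['R'].T@c['t']; return o,d
def atz(n,uv,z):
    o,d=ray(n,uv); return o+d*(z-o[2])/d[2]
def crop(src,dst,x0,y0,w,h,s):
    im=cv2.imread(src)[y0:y0+h,x0:x0+w]
    im=cv2.resize(im,None,fx=s,fy=s,interpolation=cv2.INTER_CUBIC)
    for i in range(0,w,10):
        cv2.line(im,(i*s,0),(i*s,12 if (x0+i)%50 else 25),(0,255,0),1)
        if (x0+i)%20==0: cv2.putText(im,str(x0+i),(i*s,22),0,.4,(0,0,255),1)
    for i in range(0,h,10):
        cv2.line(im,(0,i*s),(12,i*s),(0,255,0),1)
        if (y0+i)%20==0: cv2.putText(im,str(y0+i),(0,i*s+4),0,.4,(0,0,255),1)
    cv2.imwrite(dst,im)
E
python3 -c "
from h import *
crop('pics/top0.png','pics/c1.png',70,150,150,75,5)
crop('pics/side0.png','pics/c2.png',170,130,110,70,7)
crop('pics/top0.png','pics/c3.png',225,130,150,120,5)
crop('pics/side0.png','pics/c4.png',210,180,130,120,5)"
```

```text
(no output)
```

View pics/c1.png

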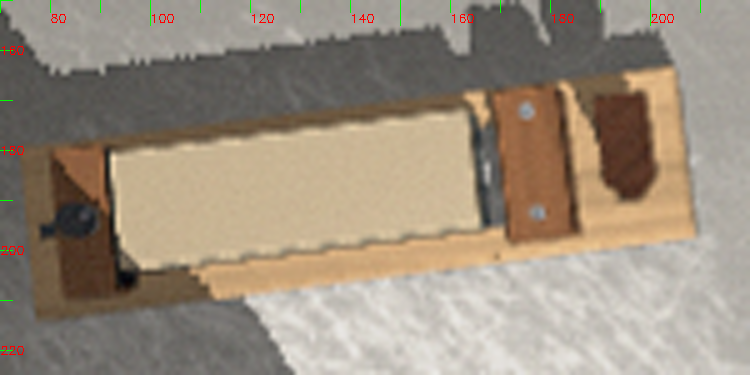

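View pics/c2.png

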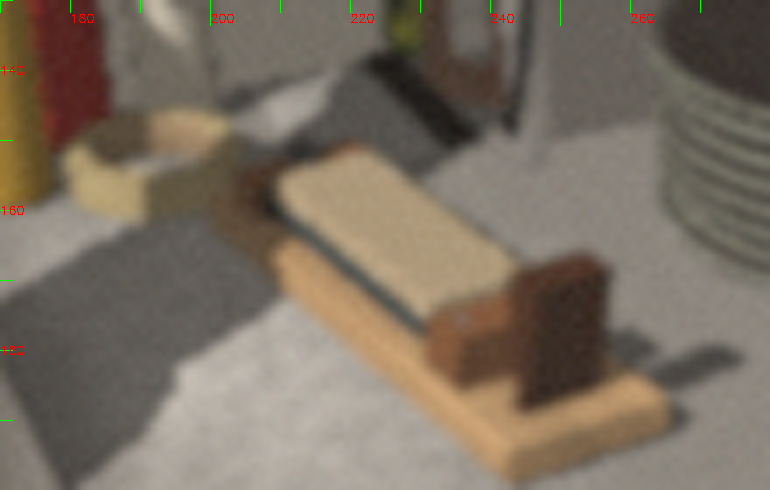

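View pics/c3.png

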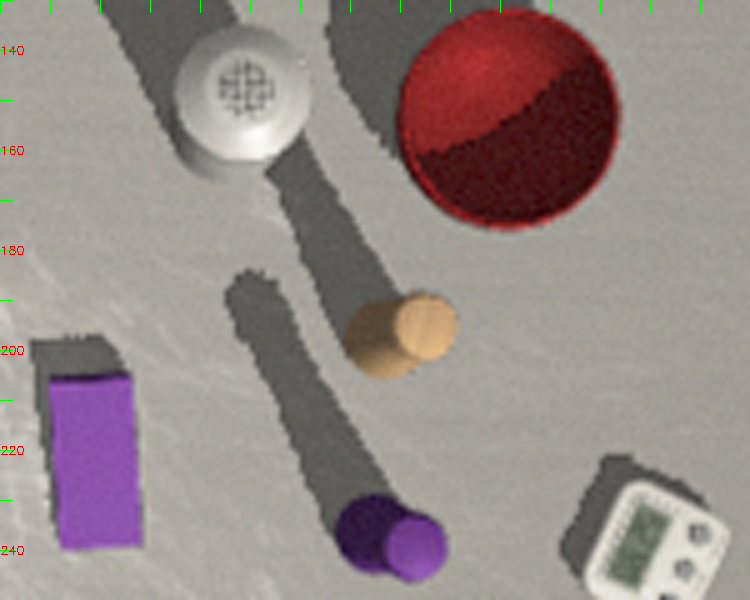

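View pics/c4.png

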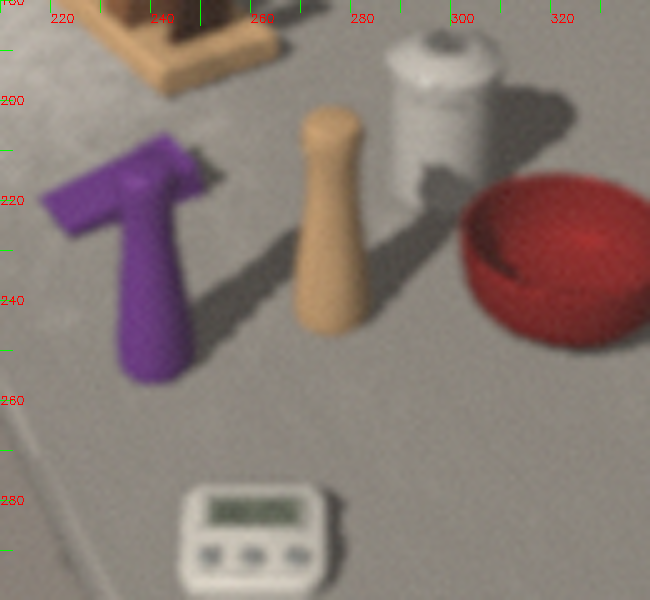

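```bash
cat > fit.py <<'E'
from h import *
from scipy.optimize import least_squares
def H(p,L):
    x,y,a=p; L=np.atleast_2d(np.array(L,float))/1000; c,s=np.cos(a),np.sin(a)
    return np.c_[x+c*L[:,0]-s*L[:,1], y+s*L[:,0]+c*L[:,1], L[:,2]]
f=[('top',(45,-170,25),(205.2,163.6)),('top',(-45,-170,25),(208.8,197.2)),('top',(-45,170,25),(77.6,213.6)),('top',(45,170,25),(74.4,180.4)),
 ('side',(-45,-170,25),(243.3,194)),('side',(45,-170,25),(265.4,186.4)),('side',(-45,-170,0),(243.5,198.9))]
def res(p): return np.concatenate([proj(n,H(p,L))[0]-uv for n,L,uv in f])
r=least_squares(res,[.49,.17,0.1],loss='soft_l1')
p=r.x
if __name__=='__main__':
    print(p,np.round(res(p).reshape(-1,2),1))
    np.save('holder.npy',p)
    print('gap',H(p,(0,-82.5,53)),'park',H(p,(0,-150,25)))
    print('pred stone end corners',proj('top',H(p,[(30,-75,53),(-30,-75,53),(30,105,53),(-30,105,53)])))
    print('pred wedge top',proj('top',H(p,[(22,-142,98),(-22,-142,98),(-22,-168,98),(22,-168,98)])))
    print('pred wedge top side',proj('side',H(p,[(22,-142,98),(-22,-142,98),(-22,-168,98),(22,-168,98)])))
    # pestle: knob top centre at z .13, foot
    a=atz('top',(225+426/5,130+327/5),.13); print('pestle knob',a)
    b=atz('top',(225+384/5,130+335/5),0.01); print('pestle foot rough',b)
    print(proj('side',[[a[0],a[1],.13],[a[0],a[1],0],[a[0],a[1],.092]]),proj('top',[[a[0],a[1],0]]))
    print('sh',atz('top',(225+240/5,130+90/5),.1),'bowl',atz('top',(225+510/5,130+118/5),.059),'timer',atz('top',(356,240),.019),'ppest',atz('top',(225+415/5,130+547/5),.13))
    print(H(p,(0,-75,53)))
E
python3 fit.py
```

```text
[0.51430374 0.1239384  0.14494722] [[-0.3 -1.3]
 [ 0.5 -1. ]
 [ 0.1  0.6]
 [-0.2 -0.8]
 [-1.2  0.3]
 [-0.4  0.1]
 [-1.   1.9]]
gap [[0.52622006 0.04230353 0.053     ]] park [[ 0.53596977 -0.02448863  0.025     ]]
pred stone end corners [[167.16915178 171.36111208]
 [170.00816473 194.78173751]
 [ 95.61070638 180.8799546 ]
 [ 98.10630422 204.53161158]]
pred wedge top [[191.3744172  168.50824549]
 [193.65213943 186.51029279]
 [204.42471422 185.05638968]
 [202.10793438 167.08250213]]
pred wedge top side [[254.23265646 165.92612968]
 [242.80915561 169.45126927]
 [246.92482998 172.48639085]
 [258.46294427 168.85372372]]
pestle knob [ 0.49202554 -0.29516318  0.13      ]
pestle foot rough [ 0.49525418 -0.29557614  0.01      ]
[[274.86506288 203.54070596]
 [274.9038335  242.9330034 ]
 [274.87641353 215.61561004]] [[301.03530648 198.40785819]]
sh [ 0.60886423 -0.21046653  0.1       ] bowl [ 0.60434801 -0.352796    0.059     ] timer [ 0.38244104 -0.4372049   0.019     ] ppest [ 0.39015046 -0.28944564  0.13      ]
[[0.52513676 0.04972489 0.053     ]]
```

```bash
cat > ov.py <<'E'
from fit import *
def box(x0,x1,y0,y1,z0,z1):
    P=[(x,y,z) for z in(z0,z1) for x,y in((x0,y0),(x1,y0),(x1,y1),(x0,y1))]
    E=[(0,1),(1,2),(2,3),(3,0),(4,5),(5,6),(6,7),(7,4),(0,4),(1,5),(2,6),(3,7)]
    return P,E
def wedge(y,z): 
    P=[(x,y+dy,z+zz) for zz,t in((0,8),(90,26)) for x,dy in((-22,0),(22,0),(22,-t),(-22,-t))]
    return P,box(0,1,0,1,0,1)[1]
def draw(n,src,dst,p,objs,x0,y0,w,h,s):
    im=cv2.resize(cv2.imread(src)[y0:y0+h,x0:x0+w],None,fx=s,fy=s,interpolation=cv2.INTER_CUBIC)
    for (P,E),c in objs:
        q=(proj(n,H(p,P))-[x0,y0]+.5)*s
        for a,b in E: cv2.line(im,tuple(int(v) for v in q[a]),tuple(int(v) for v in q[b]),c,1,cv2.LINE_AA)
    cv2.imwrite(dst,im)
def scene(wy=-146,wz=8,sy=15,):
    return [(box(-45,45,-170,170,0,25),(0,255,0)),(box(-30,30,sy-90,sy+90,25,53),(255,0,0)),(wedge(wy,wz),(0,0,255)),
    (([(-45,-84.4,25),(45,-84.4,25),(45,-95.4,80),(-45,-95.4,80)],[(0,1),(1,2),(2,3),(3,0)]),(255,0,255)),
    (box(-23.5,23.5,-157.5,-142.5,8,25),(0,255,255))]
if __name__=='__main__':
    draw('top','pics/top0.png','pics/o1.png',p,scene(),70,150,150,75,5)
    draw('side','pics/side0.png','pics/o2.png',p,scene(),170,130,110,70,7)
E
python3 ov.py
```

```text
(no output)
```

View pics/o1.png

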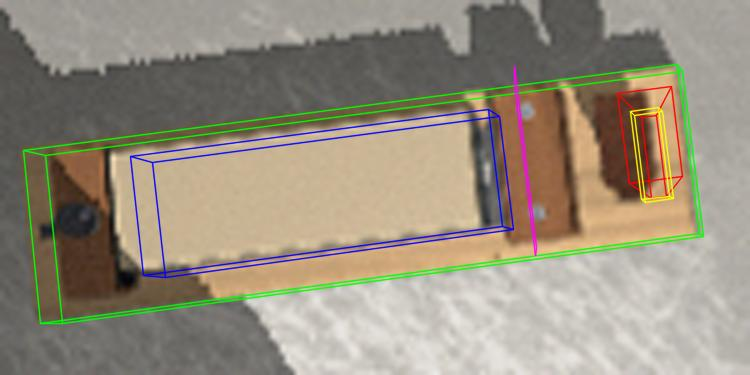

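View pics/o2.png

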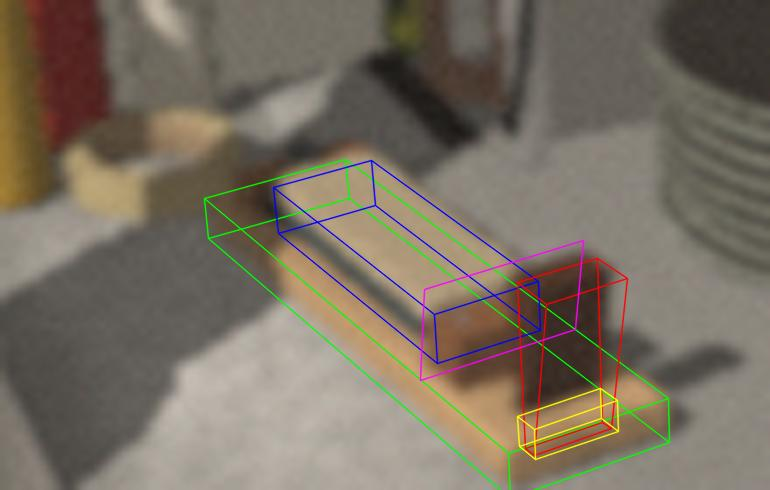

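```bash
cat > fit.py <<'E'
from h import *
from scipy.optimize import least_squares
def H(p,L):
    x,y,a=p[:3]; L=np.atleast_2d(np.array(L,float))/1000; c,s=np.cos(a),np.sin(a)
    return np.c_[x+c*L[:,0]-s*L[:,1], y+s*L[:,0]+c*L[:,1], L[:,2]]
T=lambda u,v:(70+u/5-.5,150+v/5-.5)
S=lambda u,v:(170+u/7-.5,130+v/7-.5)
# name,point, obs, key of free y-offset (None,'k' plank,'s' stone,'w' wedge)
f=[('top',(45,-170,25),T(677,68),3),('top',(-45,-170,25),T(697,236),3),('top',(-45,170,25),T(38,318),3),('top',(45,170,25),T(22,152),3),
 ('side',(-45,-170,25),S(513,448),3),('side',(45,-170,25),S(668,395),3),
 ('top',(45,-90.4,55),T(494,90),None),('top',(-45,-90.4,55),T(509,240),None),
 ('top',(30,-90,53),T(470,110),4),('top',(-30,-90,53),T(484,226),4),('top',(30,90,53),T(110,151),4),
 ('side',(-30,90,53),S(277,187),4),('side',(-30,-90,53),S(428,312),4),('side',(30,90,53),S(366,150),4),
 ('top',(22,0,98),T(595,95),5),('top',(22,-26,98),T(648,92),5),('top',(-22,-26,98),T(656,182),5),
 ('side',(-22,-26,98),S(543,285),5),('side',(22,-26,98),S(608,265),5),('side',(-22,0,98),S(517,272),5),('side',(-22,-8,8+17),S(525,405),5)]
def res(p):
    out=[]
    for n,L,uv,k in f:
        L=np.array(L,float)
        if k is not None: L[1]+=p[k]*1000
        out.append(proj(n,H(p,L))[0]-uv)
    return np.concatenate(out+[[(p[4]*1000-14)/6,(p[5]*1000+146)/6]])
r=least_squares(res,[.514,.134,0.145,-.01,.014,-.146],loss='soft_l1')
p=r.x
if __name__=='__main__':
    print(p,'\n',np.round(res(p)[:-2].reshape(-1,2),1).tolist())
    print('gap',H(p,(0,-82.5,53)),'wedge',H(p,(0,p[5]*1000,98)))
    u=(225+426/5-.5,130+327/5-.5); a=atz('top',u,.13); print('pestle knob',a, proj('side',[[a[0],a[1],.13],[a[0],a[1],0]]))
E
sed -i 's/def scene.*/def scene(wy=p[5]*1000,wz=8,sy=p[4]*1000):/; s/box(-45,45,-170,170,0,25)/box(-45,45,-170+p[3]*1000,170+p[3]*1000,0,25)/; s/(45,-95.4,80),(-45,-95.4,80)/(45,-90.4,55),(-45,-90.4,55)/' ov.py
python3 fit.py; python3 ov.py
```

```text
[ 0.51431817  0.13572666  0.13771771 -0.01072931  0.01254287 -0.14576238] 
 [[-0.2, -0.9], [-0.1, -0.6], [-0.0, 0.0], [-0.0, -1.3], [-0.7, 0.6], [0.1, 0.4], [-0.5, -2.7], [0.6, 2.5], [0.1, -0.1], [-0.1, 0.1], [0.4, 0.7], [-0.9, -1.0], [-0.1, -0.8], [0.3, 0.5], [-0.4, 0.2], [-0.2, -0.6], [0.4, -0.6], [-1.3, 1.3], [1.0, 0.6], [-1.6, 0.1], [-0.5, 1.4]]
gap [[0.525644   0.05400778 0.053     ]] wedge [[ 0.53432884 -0.00865563  0.098     ]]
pestle knob [ 0.49318434 -0.29399648  0.13      ] [[275.06295037 203.21673727]
 [275.08865574 242.57886911]]
```

View pics/o1.png

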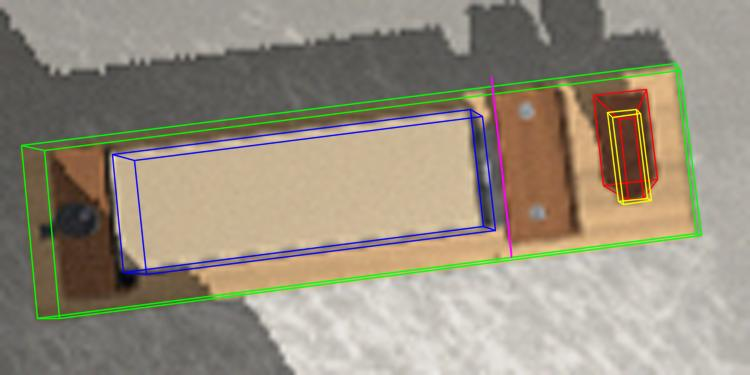

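View pics/o2.png

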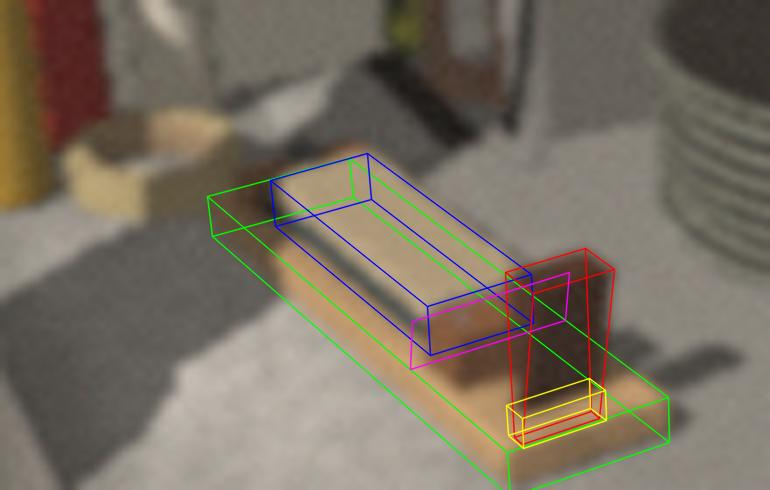

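```bash
cat > plan.py <<'E'
from fit import *
from scipy.spatial.transform import Rotation as R
import json,sys
def plan(target,yaw,n):
    s=env.state(); Q=R.from_rotvec(s['tool_rot']).as_matrix(); pos=s['tcp_pos']
    cy=np.arctan2(Q[1,1],Q[0,1]); dyaw=(yaw-cy+np.pi/2)%np.pi-np.pi/2
    D=np.array(target)-pos; out=[]
    print('tilt z',Q[:,2].round(3),'yaw',cy.round(3),'d',(D*1000).round(1), 'dyaw',round(dyaw,3),'t',round(s['time'],2),'F',s['wrist_force'].round(1),'op',round(s['opening'],4))
    for i in range(n):
        a=dyaw*i/n
        Qi=R.from_euler('z',a).as_matrix()@Q
        d=Qi.T@(D/n)*1000
        out.append(dict(dx=float(round(d[0],1)),dy=float(round(d[1],1)),dz=float(round(d[2],1)),turn=float(round(-dyaw/n,3))))
    return out
E
cat > go.py <<'E'
from plan import *
# usage: go.py hx hy z n
hx,hy,z,n=map(float,sys.argv[1:5])
t=H(p,(hx,hy,z))[0]; print('target',t.round(4)); 
for r in plan(t,p[2],int(n)): print(json.dumps(r))
E
python3 go.py 0 -156.8 200 24; python3 -c "
from h import *
for y in(.3,.35,.4,.45,.5,.55):print(y,proj('top',[[.4,y,.0],[.2,y,.25]]).round().tolist(),proj('side',[[.4,y,0],[.2,y,.25]]).round().tolist())"
```

```text
target [ 0.5358 -0.0196  0.2   ]
tilt z [-0.    -0.001 -1.   ] yaw 1.35 d [ 399.  -629.1  -55.6] dyaw -1.212 t 0.1 F [ 0.1  0.2 -0.5] op 0.0854
{"dx": -22.0, "dy": -21.9, "dz": 2.3, "turn": 0.051}
{"dx": -23.0, "dy": -20.8, "dz": 2.3, "turn": 0.051}
{"dx": -24.1, "dy": -19.6, "dz": 2.3, "turn": 0.051}
{"dx": -25.0, "dy": -18.4, "dz": 2.3, "turn": 0.051}
{"dx": -25.9, "dy": -17.1, "dz": 2.3, "turn": 0.051}
{"dx": -26.7, "dy": -15.7, "dz": 2.3, "turn": 0.051}
{"dx": -27.5, "dy": -14.4, "dz": 2.3, "turn": 0.051}
{"dx": -28.2, "dy": -13.0, "dz": 2.3, "turn": 0.051}
{"dx": -28.8, "dy": -11.5, "dz": 2.3, "turn": 0.051}
{"dx": -29.4, "dy": -10.1, "dz": 2.3, "turn": 0.051}
{"dx": -29.8, "dy": -8.6, "dz": 2.3, "turn": 0.051}
{"dx": -30.2, "dy": -7.0, "dz": 2.3, "turn": 0.051}
{"dx": -30.5, "dy": -5.5, "dz": 2.3, "turn": 0.051}
{"dx": -30.8, "dy": -4.0, "dz": 2.3, "turn": 0.051}
{"dx": -30.9, "dy": -2.4, "dz": 2.3, "turn": 0.051}
{"dx": -31.0, "dy": -0.8, "dz": 2.3, "turn": 0.051}
{"dx": -31.0, "dy": 0.7, "dz": 2.3, "turn": 0.051}
{"dx": -31.0, "dy": 2.3, "dz": 2.3, "turn": 0.051}
{"dx": -30.8, "dy": 3.9, "dz": 2.3, "turn": 0.051}
{"dx": -30.6, "dy": 5.4, "dz": 2.3, "turn": 0.051}
{"dx": -30.3, "dy": 6.9, "dz": 2.3, "turn": 0.051}
{"dx": -29.9, "dy": 8.5, "dz": 2.3, "turn": 0.051}
{"dx": -29.4, "dy": 10.0, "dz": 2.3, "turn": 0.051}
{"dx": -28.9, "dy": 11.4, "dz": 2.3, "turn": 0.051}
0.3 [[76.0, 231.0], [9.0, 343.0]] [[187.0, 164.0], [121.0, 111.0]]
0.35 [[57.0, 231.0], [-18.0, 343.0]] [[184.0, 160.0], [120.0, 107.0]]
0.4 [[37.0, 231.0], [-45.0, 343.0]] [[181.0, 155.0], [118.0, 103.0]]
0.45 [[18.0, 231.0], [-72.0, 343.0]] [[178.0, 151.0], [117.0, 100.0]]
0.5 [[-1.0, 231.0], [-99.0, 343.0]] [[176.0, 146.0], [116.0, 96.0]]
0.55 [[-21.0, 231.0], [-126.0, 343.0]] [[173.0, 142.0], [114.0, 93.0]]
```

Call:
step_arm(
  commands=[
    {"dx": -22,"dy": -22,"dz": 0,"turn": 0.05},
    {"dx": -23,"dy": -21,"turn": 0.05},
    {"dx": -24,"dy": -20,"turn": 0.05},
    {"dx": -25,"dy": -18,"turn": 0.05},
    {"dx": -26,"dy": -17,"turn": 0.05},
    {"dx": -27,"dy": -16,"turn": 0.05},
    {"dx": -27,"dy": -14,"turn": 0.05},
    {"dx": -28,"dy": -13,"turn": 0.05},
    {"dx": -29,"dy": -11,"turn": 0.05},
    {"dx": -29,"dy": -10,"turn": 0.05},
    {"dx": -30,"dy": -9,"turn": 0.05},
    {"dx": -30,"dy": -7,"turn": 0.05},
  ],
)

```text
$.commands[0]: bad value
```

```bash
python3 go.py 0 -156.8 180 12
```

```text
Traceback (most recent call last):
  File "go.py", line 1, in <module>
    from plan import *
  File "plan.py", line 1, in <module>
    from fit import *
  File "fit.py", line 23, in <module>
    r=least_squares(res,[.514,.134,0.145,-.01,.014,-.146],loss='soft_l1')
  File "fit.py", line 21, in res
    out.append(proj(n,H(p,L))[0]-uv)
               ~~~~^^^^^^^^^^
  File "h.py", line 5, in proj
    c=env.calibration(n);
ValueError: time passes only in moves, steps and waits
```

```bash
cp fit.py fit0.py
cat > fit.py <<'E'
from h import *
p=np.array([0.51431817,0.13572666,0.13771771,-0.01072931,0.01254287,-0.14576238])
def H(p,L):
    x,y,a=p[:3]; L=np.atleast_2d(np.array(L,float))/1000; c,s=np.cos(a),np.sin(a)
    return np.c_[x+c*L[:,0]-s*L[:,1], y+s*L[:,0]+c*L[:,1], L[:,2]]
E
sleep 1; python3 go.py 0 -156.8 180 2
```

```text
target [ 0.5358 -0.0196  0.18  ]
tilt z [-0.    -0.001 -1.   ] yaw 1.35 d [ 399.  -629.1  -75.6] dyaw -1.212 t 0.1 F [ 0.1  0.2 -0.5] op 0.0854
{"dx": -263.6, "dy": -263.2, "dz": 38.1, "turn": 0.606}
{"dx": -366.6, "dy": -66.1, "dz": 37.9, "turn": 0.606}
```

Call:
step_arm(
  commands=[
    {"dx": -22,"dy": -22,"dz": 0,"turn": 0.05,"gripper": 0},
  ],
)

```text
time: 0.18
tcp_pos: [0.149, 0.5856, 0.2543]
tool_rot: [-0.412, -3.112, 0.003]
wrist_force: [-0.3, 0.8, 0.9]
opening: 0.0854
```

Call:
step_arm(
  commands=[
    {"dx": -24,"dy": -22,"dz": 0,"turn": 0.05,"gripper": 0},
    {"dx": -25,"dy": -21,"dz": 0,"turn": 0.05,"gripper": 0},
    {"dx": -26,"dy": -19,"dz": 0,"turn": 0.05,"gripper": 0},
    {"dx": -27,"dy": -18,"dz": 0,"turn": 0.05,"gripper": 0},
    {"dx": -28,"dy": -17,"dz": 0,"turn": 0.05,"gripper": 0},
    {"dx": -29,"dy": -15,"dz": 0,"turn": 0.05,"gripper": 0},
    {"dx": -30,"dy": -14,"dz": 0,"turn": 0.05,"gripper": 0},
    {"dx": -30,"dy": -12,"dz": 0,"turn": 0.05,"gripper": 0},
    {"dx": -31,"dy": -11,"dz": 0,"turn": 0.05,"gripper": 0},
    {"dx": -31,"dy": -9,"dz": 0,"turn": 0.05,"gripper": 0},
    {"dx": -32,"dy": -8,"dz": 0,"turn": 0.05,"gripper": 0},
    {"dx": -32,"dy": -6,"dz": 0,"turn": 0.05,"gripper": 0},
  ],
)

```text
time: 1.18
tcp_pos: [0.3605, 0.2363, 0.2497]
tool_rot: [-1.348, -2.833, 0.015]
wrist_force: [0.8, 0.2, 0.8]
opening: 0.0853
```

```bash
sleep 2; python3 go.py 0 -156.8 180 12
```

```text
target [ 0.5358 -0.0196  0.18  ]
tilt z [-0.008 -0.007 -1.   ] yaw 0.683 d [ 175.4 -255.9  -69.7] dyaw -0.545 t 1.18 F [0.8 0.2 0.8] op 0.0853
{"dx": -25.8, "dy": -2.1, "dz": 5.8, "turn": 0.045}
{"dx": -25.8, "dy": -0.9, "dz": 5.8, "turn": 0.045}
{"dx": -25.9, "dy": 0.3, "dz": 5.8, "turn": 0.045}
{"dx": -25.8, "dy": 1.5, "dz": 5.8, "turn": 0.045}
{"dx": -25.7, "dy": 2.6, "dz": 5.8, "turn": 0.045}
{"dx": -25.6, "dy": 3.8, "dz": 5.8, "turn": 0.045}
{"dx": -25.4, "dy": 5.0, "dz": 5.8, "turn": 0.045}
{"dx": -25.1, "dy": 6.1, "dz": 5.7, "turn": 0.045}
{"dx": -24.8, "dy": 7.2, "dz": 5.7, "turn": 0.045}
{"dx": -24.5, "dy": 8.4, "dz": 5.7, "turn": 0.045}
{"dx": -24.1, "dy": 9.5, "dz": 5.7, "turn": 0.045}
{"dx": -23.6, "dy": 10.5, "dz": 5.7, "turn": 0.045}
```

Call:
step_arm(
  commands=[
    {"dx": -26,"dy": -2,"dz": 4,"turn": 0.045,"gripper": 0},
    {"dx": -26,"dy": -1,"dz": 4,"turn": 0.045,"gripper": 0},
    {"dx": -26,"dy": 0,"dz": 4,"turn": 0.045,"gripper": 0},
    {"dx": -26,"dy": 1,"dz": 4,"turn": 0.045,"gripper": 0},
    {"dx": -26,"dy": 3,"dz": 4,"turn": 0.045,"gripper": 0},
    {"dx": -26,"dy": 4,"dz": 4,"turn": 0.045,"gripper": 0},
    {"dx": -25,"dy": 5,"dz": 4,"turn": 0.045,"gripper": 0},
    {"dx": -25,"dy": 6,"dz": 4,"turn": 0.045,"gripper": 0},
    {"dx": -25,"dy": 7,"dz": 4,"turn": 0.045,"gripper": 0},
    {"dx": -24,"dy": 8,"dz": 4,"turn": 0.045,"gripper": 0},
    {"dx": -24,"dy": 9,"dz": 4,"turn": 0.045,"gripper": 0},
    {"dx": -20,"dy": 10,"dz": 4,"turn": 0.04,"gripper": 0},
  ],
)

```text
time: 2.18
tcp_pos: [0.5362, -0.0371, 0.1991]
tool_rot: [-2.087, -2.345, 0.015]
wrist_force: [-0.1, -0.4, -0.5]
opening: 0.0852
```

```bash
sleep 2; python3 go.py 0 -156.8 180 4
```

```text
target [ 0.5358 -0.0196  0.18  ]
tilt z [-0.008 -0.006 -1.   ] yaw 0.116 d [ -0.3  17.5 -19.1] dyaw 0.022 t 2.18 F [-0.1 -0.4 -0.5] op 0.0852
{"dx": 4.4, "dy": 0.5, "dz": 4.8, "turn": -0.005}
{"dx": 4.4, "dy": 0.5, "dz": 4.8, "turn": -0.005}
{"dx": 4.4, "dy": 0.5, "dz": 4.8, "turn": -0.005}
{"dx": 4.4, "dy": 0.5, "dz": 4.8, "turn": -0.005}
```

Call:
step_arm(
  commands=[
    {"dx": 5,"dy": 0,"dz": 6,"turn": -0.006,"gripper": 0},
    {"dx": 5,"dy": 0,"dz": 6,"turn": -0.006,"gripper": 0},
    {"dx": 5,"dy": 0,"dz": 6,"turn": -0.006,"gripper": 0},
    {"dx": 4,"dy": 0,"dz": 6,"turn": -0.005,"gripper": 0},
    {"dx": 0,"dy": 0,"dz": 0,"turn": 0,"gripper": 0},
  ],
)

```text
time: 2.6
tcp_pos: [0.5335, -0.0212, 0.1713]
tool_rot: [-2.067, -2.363, 0.022]
wrist_force: [-0.9, 0.1, -0.3]
opening: 0.0854
```

```bash
sleep 2; python3 go.py 0 -156.8 85 8
python3 - <<'E'
from h import *
for n in("side","top"): cv2.imwrite(f"pics/{n}1.png",env.get_image(n)[:,:,::-1])
crop('pics/top1.png','pics/c5.png',140,140,100,70,6)
crop('pics/side1.png','pics/c6.png',200,110,100,90,6)
im=np.hstack([cv2.resize(cv2.imread('pics/c5.png'),(395,276)),cv2.resize(cv2.imread('pics/c6.png'),(400,360))[:276]])
E
```

```text
target [ 0.5358 -0.0196  0.085 ]
tilt z [-0.011 -0.009 -1.   ] yaw 0.133 d [  2.3   1.7 -86.3] dyaw 0.004 t 2.6 F [-0.9  0.1 -0.3] op 0.0854
{"dx": 0.2, "dy": 0.4, "dz": 10.8, "turn": -0.001}
{"dx": 0.2, "dy": 0.4, "dz": 10.8, "turn": -0.001}
{"dx": 0.2, "dy": 0.4, "dz": 10.8, "turn": -0.001}
{"dx": 0.2, "dy": 0.4, "dz": 10.8, "turn": -0.001}
{"dx": 0.2, "dy": 0.4, "dz": 10.8, "turn": -0.001}
{"dx": 0.2, "dy": 0.4, "dz": 10.8, "turn": -0.001}
{"dx": 0.2, "dy": 0.4, "dz": 10.8, "turn": -0.001}
{"dx": 0.2, "dy": 0.4, "dz": 10.8, "turn": -0.001}
```

View pics/c6.png

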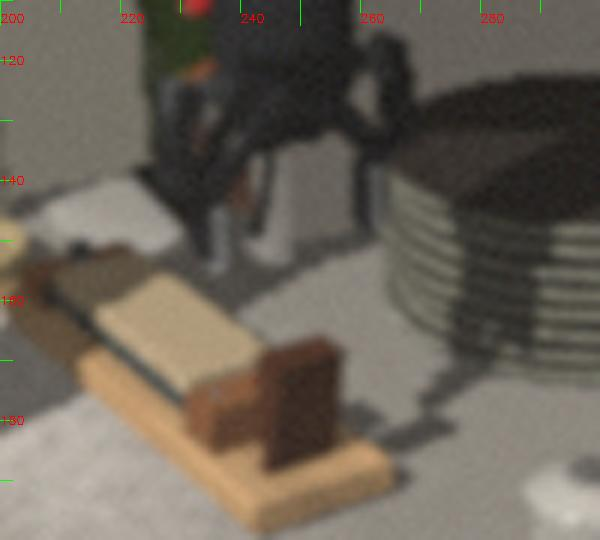

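View pics/c5.png

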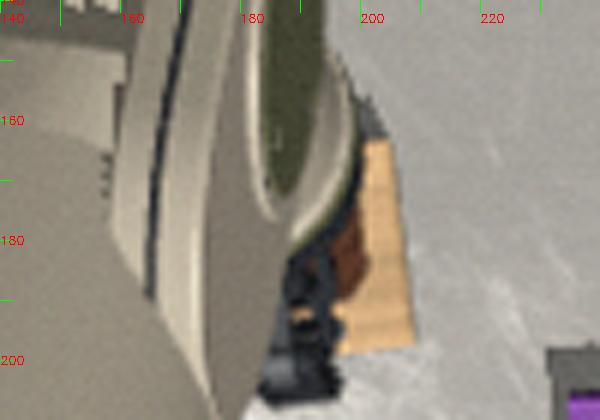

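Run:
```python
from fit import *
t=env.state()['tcp_pos']
a=p[2];h=np.array([np.cos(a),np.sin(a),0])
print(proj('side',[t+h*.0425-[0,0,.012],t-h*.0425-[0,0,.012],t-[0,0,.025]]))
```

```text
[[259.54917338 147.74427948]
 [236.6697628  154.1515318 ]
 [248.45141278 154.61287573]]
```

Call:
step_arm(
  commands=[
    {"dx": 1,"dy": 2,"dz": 12,"turn": -0.004,"gripper": 0},
    {"dx": 0,"dy": 1,"dz": 12,"turn": 0,"gripper": 0},
    {"dx": 0,"dy": 0,"dz": 12,"turn": 0,"gripper": 0},
    {"dx": 0,"dy": 0,"dz": 12,"turn": 0,"gripper": 0},
    {"dx": 0,"dy": 0,"dz": 12,"turn": 0,"gripper": 0},
    {"dx": 0,"dy": 0,"dz": 10,"turn": 0,"gripper": 0},
    {"dx": 0,"dy": 0,"dz": 8,"turn": 0,"gripper": 0},
    {"dx": 0,"dy": 0,"dz": 3,"turn": 0,"gripper": 0},
    {"dx": 0,"dy": 0,"dz": 0,"turn": 0,"gripper": 0},
  ],
)

```text
time: 3.45
tcp_pos: [0.5366, -0.0201, 0.0839]
tool_rot: [-2.061, -2.37, 0.017]
wrist_force: [0.5, -0.3, 0.7]
opening: 0.0853
```

```bash
sleep 2; python3 go.py 0 -156.8 85 1
python3 - <<'E'
from h import *
for n in("side",): cv2.imwrite(f"pics/{n}2.png",env.get_image(n)[:,:,::-1])
crop('pics/side2.png','pics/c6.png',200,110,100,90,6)
E
```

```text
target [ 0.5358 -0.0196  0.085 ]
tilt z [-0.008 -0.008 -1.   ] yaw 0.139 d [-0.7  0.5  1.1] dyaw -0.001 t 3.45 F [ 0.5 -0.3  0.7] op 0.0853
{"dx": 0.6, "dy": -0.6, "dz": -1.1, "turn": 0.001}
```

View pics/c6.png

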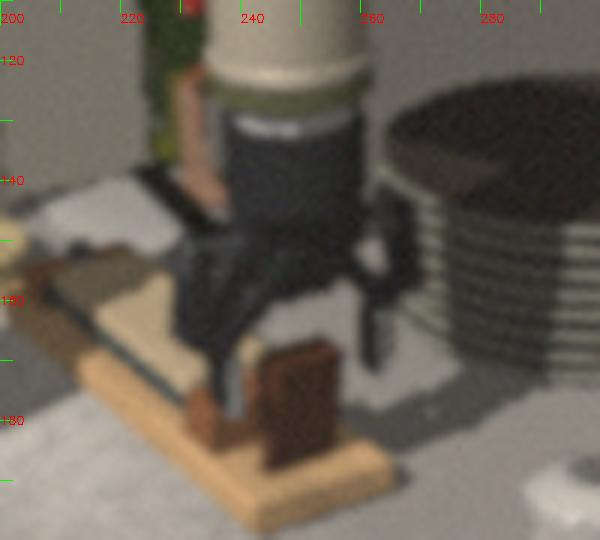

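Run:
```python
from fit import *
print(proj('side',H(p,[(-42,-157,72),(42,-157,72),(-22,-157,72),(22,-157,72)])))
```

```text
[[238.53007534 178.4608023 ]
 [260.20526025 171.63304165]
 [243.81396027 176.79652307]
 [255.1655469  173.22072752]]
```

Call:
step_arm(
  commands=[
    {"dx": 0,"dy": 0,"dz": 0,"turn": 0,"gripper": 0.6},
    {"dx": 0,"dy": 0,"dz": 0,"turn": 0,"gripper": 0.8},
    {"dx": 0,"dy": 0,"dz": 0,"turn": 0,"gripper": 0.8},
    {"dx": 0,"dy": 0,"dz": 0,"turn": 0,"gripper": 0.8},
    {"dx": 0,"dy": 0,"dz": 0,"turn": 0,"gripper": 0.8},
    {"dx": 0,"dy": 0,"dz": 0,"turn": 0,"gripper": 0.8},
  ],
)

```text
time: 4.0
tcp_pos: [0.5379, -0.0201, 0.0865]
tool_rot: [2.061, 2.37, -0.013]
wrist_force: [-0.8, 0.0, -1.1]
opening: 0.0433
```

Call:
step_arm(
  commands=[
    {"dx": 0,"dy": 0,"dz": -4,"turn": 0,"gripper": 0.8},
    {"dx": 0,"dy": 0,"dz": -8,"turn": 0,"gripper": 0.8},
    {"dx": 0,"dy": 0,"dz": -12,"turn": 0,"gripper": 0.8},
    {"dx": 0,"dy": 0,"dz": -12,"turn": 0,"gripper": 0.8},
    {"dx": 0,"dy": 0,"dz": -12,"turn": 0,"gripper": 0.8},
    {"dx": 0,"dy": 0,"dz": -12,"turn": 0,"gripper": 0.8},
    {"dx": 0,"dy": 0,"dz": -8,"turn": 0,"gripper": 0.8},
    {"dx": 0,"dy": 0,"dz": 0,"turn": 0,"gripper": 0.8},
  ],
)

```text
time: 4.67
tcp_pos: [0.539, -0.0201, 0.1636]
tool_rot: [2.061, 2.367, -0.009]
wrist_force: [0.4, -1.0, -0.5]
opening: 0.0438
```

```bash
sleep 2
cat >> plan.py <<'E'
def hpos(X=None):
    X=env.state()['tcp_pos'] if X is None else X
    d=np.array(X)-[p[0],p[1],0]; c,s=np.cos(p[2]),np.sin(p[2])
    return np.array([c*d[0]+s*d[1],-s*d[0]+c*d[1],d[2]])*1000
E
python3 -c "
from plan import *
print(hpos([0.5379,-0.0201,.0865]),hpos())"; python3 go.py 0 -90 152 5
```

```text
[   1.96623563 -157.58865629   86.5       ] [   3.05371775 -157.7829237   163.60054463]
target [0.5267 0.0466 0.152 ]
tilt z [-0.001 -0.006 -1.   ] yaw 0.138 d [-12.3  66.7 -11.6] dyaw -0.0 t 4.67 F [ 0.4 -1.  -0.5] op 0.0438
{"dx": 13.6, "dy": -0.6, "dz": 2.2, "turn": 0.0}
{"dx": 13.6, "dy": -0.6, "dz": 2.2, "turn": 0.0}
{"dx": 13.6, "dy": -0.6, "dz": 2.2, "turn": 0.0}
{"dx": 13.6, "dy": -0.6, "dz": 2.2, "turn": 0.0}
{"dx": 13.6, "dy": -0.6, "dz": 2.2, "turn": 0.0}
```

Call:
step_arm(
  commands=[
    {"dx": 10,"dy": 0,"dz": 1,"turn": 0,"gripper": 0.8},
    {"dx": 14,"dy": -1,"dz": 2,"turn": 0,"gripper": 0.8},
    {"dx": 14,"dy": -1,"dz": 2,"turn": 0,"gripper": 0.8},
    {"dx": 14,"dy": -1,"dz": 2,"turn": 0,"gripper": 0.8},
    {"dx": 10,"dy": 0,"dz": 2,"turn": 0,"gripper": 0.8},
    {"dx": 5,"dy": 0,"dz": 1,"turn": 0,"gripper": 0.8},
    {"dx": 0,"dy": 0,"dz": 0,"turn": 0,"gripper": 0.8},
  ],
)

```text
time: 5.25
tcp_pos: [0.525, 0.0516, 0.1516]
tool_rot: [2.062, 2.367, -0.009]
wrist_force: [0.7, -0.0, -0.3]
opening: 0.0435
```

```bash
sleep 2; python3 -c "
from plan import *
print(hpos())"; python3 go.py 0 -90.5 152 1;python3 - <<'E'
from ov import *
for n in("side","top"): cv2.imwrite(f"pics/{n}3.png",env.get_image(n)[:,:,::-1])
crop('pics/side3.png','pics/c6.png',200,120,100,85,7)
crop('pics/top3.png','pics/c5.png',130,140,100,75,7)
E
```

```text
[ -0.99407911 -84.79199785 151.59412446]
target [0.5267 0.0461 0.152 ]
tilt z [-0.002 -0.006 -1.   ] yaw 0.138 d [ 1.8 -5.5  0.4] dyaw 0.0 t 5.25 F [ 0.7 -0.  -0.3] op 0.0435
{"dx": -5.7, "dy": 1.0, "dz": -0.4, "turn": -0.0}
```

View pics/c6.png

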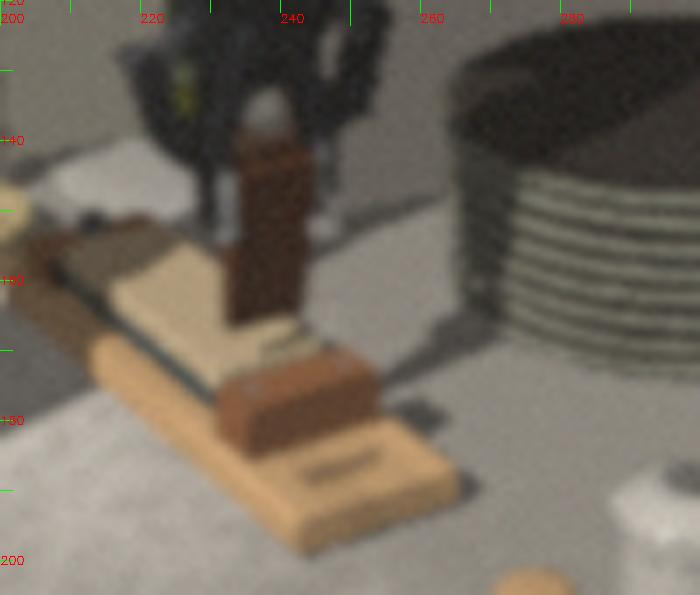

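View pics/c5.png

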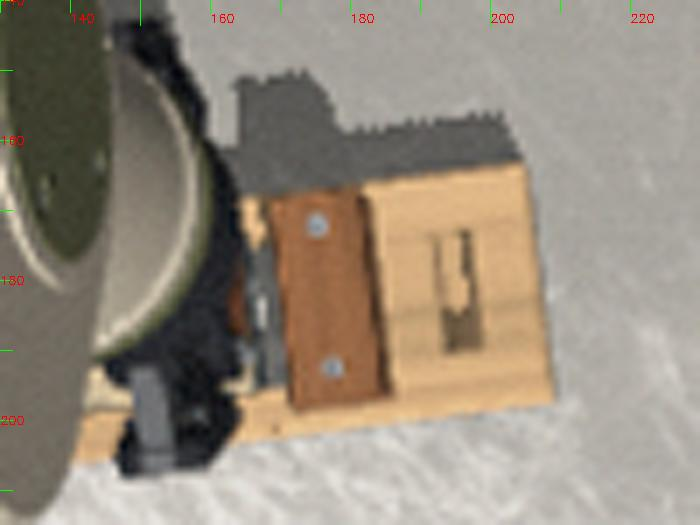

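Run:
```python
from ov import *
o=scene(wy=-84.8+11.8,wz=73)
P,E=o[2][0]; P=[(x-2.5,y,z) for x,y,z in P]; o[2]=((P,E),(0,0,255))
draw('top','pics/top3.png','pics/o1.png',p,o,130,140,100,75,7)
draw('side','pics/side3.png','pics/o2.png',p,o,200,120,100,85,7)
```

View pics/o1.png

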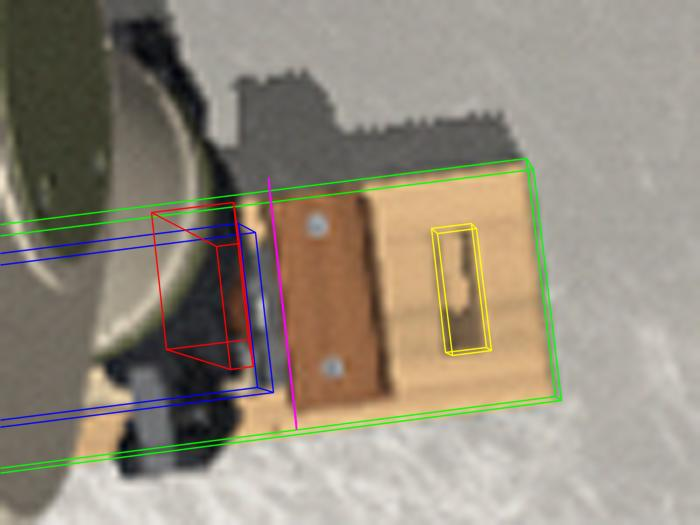

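View pics/o2.png

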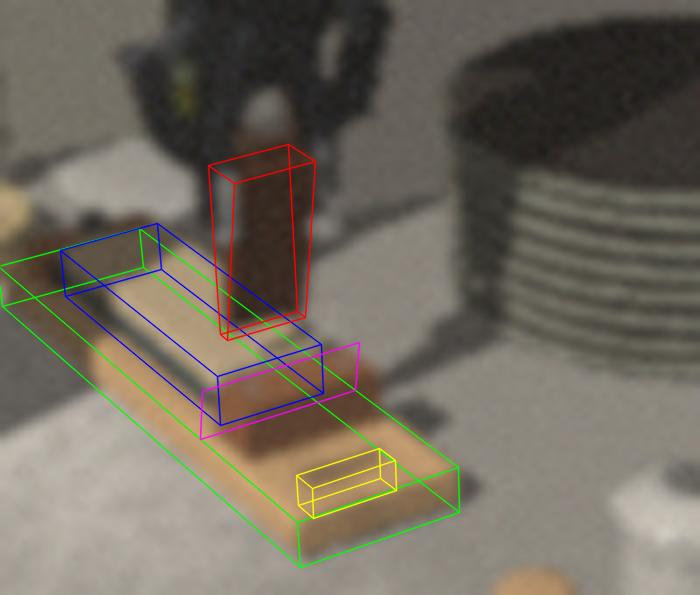

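Call:
step_arm(
  commands=[
    {"dx": -4,"dy": 1,"dz": 3,"turn": 0,"gripper": 0.8},
    {"dx": -1,"dy": 0,"dz": 4,"turn": 0,"gripper": 0.8},
    {"dx": 0,"dy": 0,"dz": 4,"turn": 0,"gripper": 0.8},
    {"dx": 0,"dy": 0,"dz": 0,"turn": 0,"gripper": 0.8},
  ],
)

```text
time: 5.68
tcp_pos: [0.5278, 0.0417, 0.1401]
tool_rot: [2.067, 2.36, -0.01]
wrist_force: [-0.7, -0.4, -0.7]
opening: 0.0429
```

```bash
sleep 1; python3 -c "
from plan import *
print(hpos())"; python3 go.py 0 -90.5 132 1;python3 - <<'E'
from ov import *
for n in("top",): cv2.imwrite(f"pics/{n}4.png",env.get_image(n)[:,:,::-1])
crop('pics/top4.png','pics/c5.png',150,155,50,50,14)
E
```

```text
[  0.41018336 -95.01527211 140.14985837]
target [0.5267 0.0461 0.132 ]
tilt z [-0.001 -0.007 -1.   ] yaw 0.132 d [-1.   4.4 -8.1] dyaw 0.006 t 5.68 F [-0.7 -0.4 -0.7] op 0.0429
{"dx": 4.6, "dy": -0.4, "dz": 8.1, "turn": -0.006}
```

View pics/c5.png

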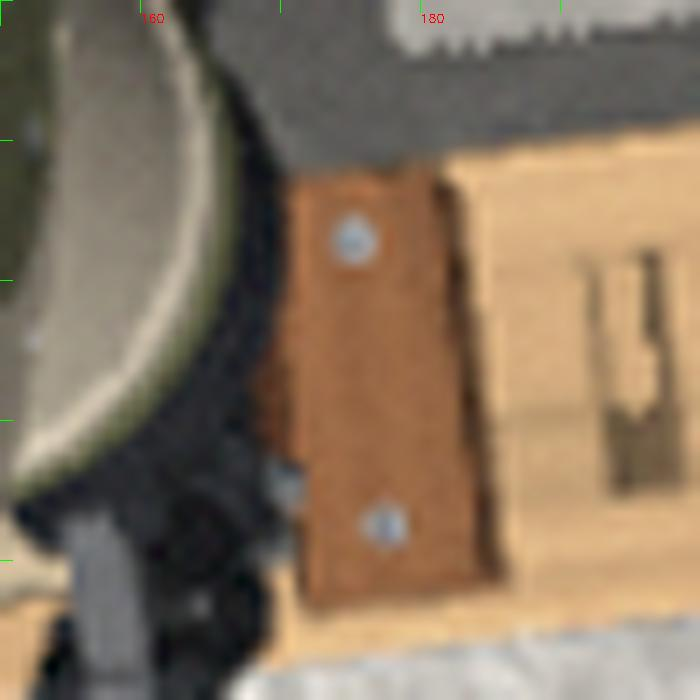

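Call:
step_arm(
  commands=[
    {"dx": 2.5,"dy": -0.3,"dz": 0,"turn": -0.006,"gripper": 0.8},
    {"dx": 0,"dy": 0,"dz": 0,"turn": 0,"gripper": 0.8},
    {"dx": 0,"dy": 0,"dz": 0,"turn": 0,"gripper": 0.8},
  ],
)

```text
time: 5.98
tcp_pos: [0.5273, 0.0436, 0.1404]
tool_rot: [2.061, 2.365, -0.01]
wrist_force: [-0.1, 0.3, -0.7]
opening: 0.0432
```

```bash
sleep 1; python3 -c "
from plan import *
print(hpos())"; python3 go.py 0 -90.5 128 1
```

```text
[  0.1729098  -92.99460044 140.43149284]
target [0.5267 0.0461 0.128 ]
tilt z [-0.001 -0.008 -1.   ] yaw 0.137 d [ -0.5   2.4 -12.4] dyaw 0.0 t 5.98 F [-0.1  0.3 -0.7] op 0.0432
{"dx": 2.6, "dy": -0.2, "dz": 12.4, "turn": -0.0}
```

Call:
step_arm(
  commands=[
    {"dx": 2.5,"dy": 0,"dz": 0,"turn": 0,"gripper": 0.8},
    {"dx": 0,"dy": 0,"dz": 0,"turn": 0,"gripper": 0.8},
    {"dx": 0,"dy": 0,"dz": 2,"turn": 0,"gripper": 0.8},
    {"dx": 0,"dy": 0,"dz": 2,"turn": 0,"gripper": 0.8},
    {"dx": 0,"dy": 0,"dz": 2,"turn": 0,"gripper": 0.8},
    {"dx": 0,"dy": 0,"dz": 0,"turn": 0,"gripper": 0.8},
  ],
)

```text
time: 6.48
tcp_pos: [0.5271, 0.047, 0.1342]
tool_rot: [2.059, 2.366, -0.008]
wrist_force: [-0.0, -0.8, 1.1]
opening: 0.0436
```

```bash
sleep 1; python3 -c "
from plan import *
print(hpos())"; python3 go.py 0 -90.5 120 1
```

```text
[  0.43231499 -89.65729502 134.24488716]
target [0.5267 0.0461 0.12  ]
tilt z [ 0.    -0.007 -1.   ] yaw 0.138 d [ -0.3  -0.9 -14.2] dyaw -0.001 t 6.48 F [-0.  -0.8  1.1] op 0.0436
{"dx": -0.7, "dy": -0.4, "dz": 14.3, "turn": 0.001}
```

Call:
step_arm(
  commands=[
    {"dx": -1.5,"dy": 0,"dz": 1,"turn": 0,"gripper": 0.8},
    {"dx": 0,"dy": 0,"dz": 2,"turn": 0,"gripper": 0.8},
    {"dx": 0,"dy": 0,"dz": 2,"turn": 0,"gripper": 0.8},
    {"dx": 0,"dy": 0,"dz": 1,"turn": 0,"gripper": 0.8},
  ],
)

```text
time: 6.82
tcp_pos: [0.5273, 0.0451, 0.1277]
tool_rot: [2.059, 2.366, -0.008]
wrist_force: [0.1, 0.5, -1.1]
opening: 0.0436
```

```bash
sleep 1; python3 -c "
from plan import *
print(hpos())"; python3 go.py 0 -90.5 120 1
```

```text
[  0.45102905 -91.55460693 127.65986472]
target [0.5267 0.0461 0.12  ]
tilt z [ 0.    -0.007 -1.   ] yaw 0.138 d [-0.6  1.  -7.7] dyaw -0.001 t 6.82 F [ 0.1  0.5 -1.1] op 0.0436
{"dx": 1.1, "dy": -0.4, "dz": 7.7, "turn": 0.001}
```

Run:
```python
from ov import *
for n in("side","top"): cv2.imwrite(f"pics/{n}5.png",env.get_image(n)[:,:,::-1])
crop('pics/top5.png','pics/c5.png',150,155,50,50,12)
crop('pics/side5.png','pics/c6.png',205,130,70,70,9)
```

```text
(no output)
```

View pics/c6.png

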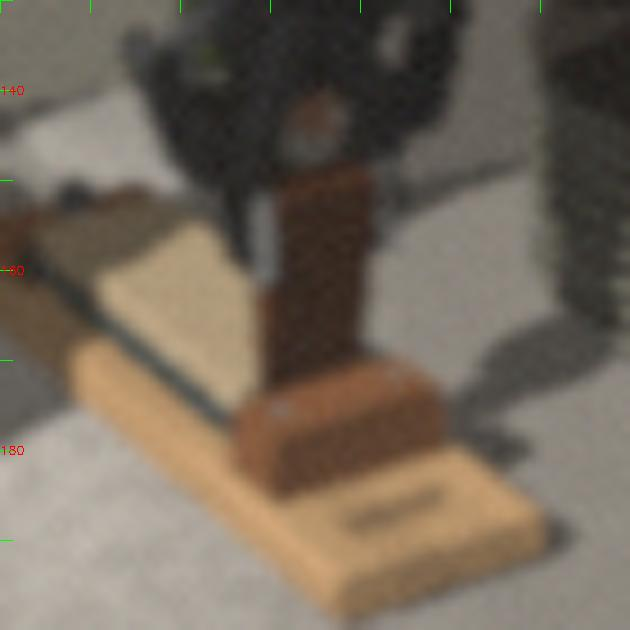

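View pics/c5.png

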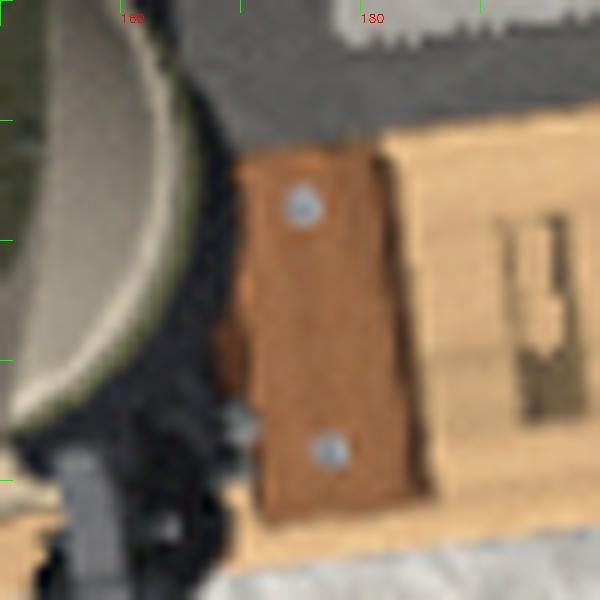

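Call:
step_arm(
  commands=[
    {"dx": 0.5,"dy": 0,"dz": 2,"turn": 0,"gripper": 0.8},
    {"dx": 0.3,"dy": 0,"dz": 2,"turn": 0,"gripper": 0.8},
    {"dx": 0.2,"dy": 0,"dz": 1,"turn": 0,"gripper": 0.8},
  ],
)

```text
time: 7.17
tcp_pos: [0.5274, 0.0462, 0.1226]
tool_rot: [2.059, 2.366, -0.008]
wrist_force: [-0.5, 1.0, 0.0]
opening: 0.0433
```

```bash
sleep 1; python3 -c "
from plan import *
print(hpos())"; python3 go.py 0 -90.5 115 1
```

```text
[  0.61716246 -90.47462229 122.56345777]
target [0.5267 0.0461 0.115 ]
tilt z [ 0.001 -0.007 -1.   ] yaw 0.138 d [-0.6 -0.1 -7.6] dyaw -0.0 t 7.17 F [-0.5  1.   0. ] op 0.0433
{"dx": 0.0, "dy": -0.6, "dz": 7.6, "turn": 0.0}
```

Call:
step_arm(
  commands=[
    {"dx": 0.2,"dy": 0,"dz": 1.5,"turn": 0,"gripper": 0.8},
    {"dx": 0.2,"dy": 0,"dz": 1.5,"turn": 0,"gripper": 0.8},
    {"dx": 0.2,"dy": 0,"dz": 1.5,"turn": 0,"gripper": 0.8},
  ],
)

```text
time: 7.42
tcp_pos: [0.5273, 0.047, 0.1176]
tool_rot: [2.059, 2.366, -0.008]
wrist_force: [0.5, -1.1, -0.1]
opening: 0.0434
```

```bash
sleep 1; python3 -c "
from plan import *
print(hpos(),env.state()['wrist_force'],env.state()['wrist_torque'])"
```

```text
[  0.65330549 -89.68561213 117.62306001] [ 0.47358847 -1.06695796 -0.09344854] [-0.00573022  0.06706594  0.01780985]
```

Call:
step_arm(
  commands=[
    {"dx": 0.2,"dy": 0,"dz": 1.5,"turn": 0,"gripper": 0.8},
    {"dx": 0.2,"dy": 0,"dz": 1.5,"turn": 0,"gripper": 0.8},
  ],
)

```text
time: 7.58
tcp_pos: [0.5272, 0.0474, 0.1143]
tool_rot: [2.059, 2.366, -0.008]
wrist_force: [0.1, -0.5, -0.8]
opening: 0.0435
```

```bash
sleep 1; python3 -c "
from plan import *
print(hpos(),env.state()['wrist_force'],env.state()['wrist_torque'])"
```

```text
[  0.62721063 -89.24950654 114.264482  ] [ 0.11271227 -0.47014509 -0.83633296] [ 0.02692722 -0.00264685 -0.01369405]
```

Call:
step_arm(
  commands=[
    {"dx": 0.1,"dy": 0,"dz": 1.2,"turn": 0,"gripper": 0.8},
    {"dx": 0.1,"dy": 0,"dz": 1.2,"turn": 0,"gripper": 0.8},
  ],
)

```text
time: 7.75
tcp_pos: [0.5271, 0.0476, 0.1115]
tool_rot: [2.059, 2.366, -0.008]
wrist_force: [0.0, 0.3, 1.0]
opening: 0.0432
```

Call:
step_arm(
  commands=[
    {"dx": 0.1,"dy": 0,"dz": 1.2,"turn": 0,"gripper": 0.8},
  ],
)

```text
time: 7.83
tcp_pos: [0.5271, 0.0479, 0.1102]
tool_rot: [2.059, 2.366, -0.008]
wrist_force: [-1.1, 0.8, 0.0]
opening: 0.0432
```

Call:
step_arm(
  commands=[
    {"dx": 0.1,"dy": 0,"dz": 1.2,"turn": 0,"gripper": 0.8},
  ],
)

```text
time: 7.92
tcp_pos: [0.5272, 0.0481, 0.1089]
tool_rot: [2.059, 2.366, -0.007]
wrist_force: [0.9, 1.3, -0.7]
opening: 0.0432
```

Call:
step_arm(
  commands=[
    {"dx": 0,"dy": 0,"dz": 1.2,"turn": 0,"gripper": 0.8},
  ],
)

```text
time: 8.0
tcp_pos: [0.5272, 0.0483, 0.1077]
tool_rot: [2.059, 2.367, -0.007]
wrist_force: [0.0, 1.7, 0.3]
opening: 0.0436
```

Call:
step_arm(
  commands=[
    {"dx": 0,"dy": 0,"dz": 1.2,"turn": 0,"gripper": 0.8},
  ],
)

```text
time: 8.08
tcp_pos: [0.5273, 0.0485, 0.1064]
tool_rot: [2.059, 2.367, -0.006]
wrist_force: [-0.1, 1.4, -0.5]
opening: 0.0433
```

Call:
step_arm(
  commands=[
    {"dx": 0,"dy": 0,"dz": 1.2,"turn": 0,"gripper": 0.8},
  ],
)

```text
time: 8.17
tcp_pos: [0.5273, 0.0488, 0.1052]
tool_rot: [2.058, 2.367, -0.006]
wrist_force: [0.0, 2.3, 0.9]
opening: 0.0433
```

Call:
step_arm(
  commands=[
    {"dx": 0,"dy": 0,"dz": 1.2,"turn": 0,"gripper": 0.8},
  ],
)

```text
time: 8.25
tcp_pos: [0.5275, 0.049, 0.1042]
tool_rot: [2.058, 2.367, -0.005]
wrist_force: [-2.6, 1.2, 6.8]
opening: 0.0432
```

Call:
step_arm(
  commands=[
    {"dx": 0.3,"dy": 0,"dz": -2.5,"turn": 0,"gripper": 0.8},
    {"dx": 0,"dy": 0,"dz": 0,"turn": 0,"gripper": 0.8},
  ],
)

```text
time: 8.42
tcp_pos: [0.5275, 0.0489, 0.1066]
tool_rot: [2.058, 2.367, -0.006]
wrist_force: [0.5, 0.7, -1.1]
opening: 0.0434
```

Free of force; release partially first.

Call:
step_arm(
  commands=[
    {"dx": 0,"dy": 0,"dz": 0,"turn": 0,"gripper": 0.4},
    {"dx": 0,"dy": 0,"dz": 0,"turn": 0,"gripper": 0.3},
    {"dx": 0,"dy": 0,"dz": 0,"turn": 0,"gripper": 0.2},
    {"dx": 0,"dy": 0,"dz": 0,"turn": 0,"gripper": 0},
    {"dx": 0,"dy": 0,"dz": 0,"turn": 0,"gripper": 0},
    {"dx": 0,"dy": 0,"dz": 0,"turn": 0,"gripper": 0},
    {"dx": 0,"dy": 0,"dz": 0,"turn": 0,"gripper": 0},
  ],
)

```text
time: 9.0
tcp_pos: [0.5274, 0.0482, 0.1066]
tool_rot: [2.059, 2.366, -0.007]
wrist_force: [0.2, 0.1, 1.0]
opening: 0.0855
```

```bash
sleep 1
python3 - <<'E'
from ov import *
s=env.state();print(s['time'],s['tcp_pos'],s['wrist_force'],s['opening'],s['joint_pos'])
for n in("side",): cv2.imwrite(f"pics/{n}6.png",env.get_image(n)[:,:,::-1])
crop('pics/side6.png','pics/c6.png',205,130,70,70,9)
E
```

```text
9.0 [0.52744995 0.04818855 0.10662323] [0.15811503 0.12896243 0.99094359] 0.08552654457925753 [-0.68403836  0.29039414  0.57747476  1.90970843 -0.17945341  0.99356775
  0.11115162]
```

View pics/c6.png

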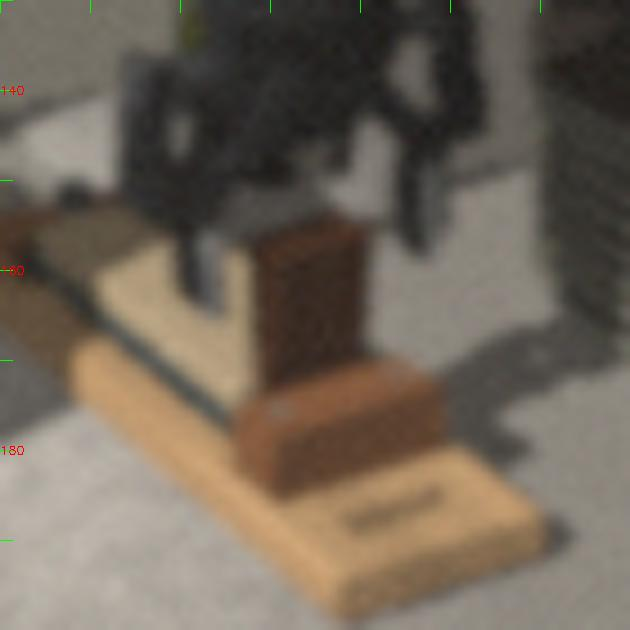

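Call:
step_arm(
  commands=[
    {"dx": 0,"dy": 0,"dz": -8,"turn": 0,"gripper": 0},
    {"dx": 0,"dy": 0,"dz": -16,"turn": 0,"gripper": 0},
    {"dx": 0,"dy": 0,"dz": -20,"turn": 0,"gripper": 0},
    {"dx": -5,"dy": -1,"dz": -20,"turn": 0,"gripper": 0},
    {"dx": -15,"dy": -4,"dz": -12,"turn": 0,"gripper": 0},
    {"dx": -24,"dy": -6,"dz": -6,"turn": 0,"gripper": 0.3},
    {"dx": -26,"dy": -6,"dz": 0,"turn": 0,"gripper": 0.3},
    {"dx": -26,"dy": -6,"dz": 0,"turn": 0,"gripper": 0.3},
    {"dx": -26,"dy": -6,"dz": 0,"turn": 0,"gripper": 0.3},
    {"dx": -26,"dy": -6,"dz": 0,"turn": 0,"gripper": 0.3},
    {"dx": -26,"dy": -6,"dz": 0,"turn": 0,"gripper": 0.3},
    {"dx": -26,"dy": -6,"dz": 0,"turn": 0,"gripper": 0.3},
  ],
)

```text
time: 10.05
tcp_pos: [0.5096, -0.1577, 0.2013]
tool_rot: [2.043, 2.376, 0.001]
wrist_force: [0.8, -0.1, 0.1]
opening: 0.0598
```

```bash
sleep 1
cat > gow.py <<'E'
from plan import *
x,y,z,yaw,n=map(float,sys.argv[1:6])
o=plan((x,y,z),yaw,int(n)); print(env.state()['tcp_pos']); print(json.dumps(o[0]),json.dumps(o[-1]))
E
python3 gow.py .4932 -.294 .19 .138 8
python3 - <<'E'
from ov import *
for n in("side","top"): cv2.imwrite(f"pics/{n}7.png",env.get_image(n)[:,:,::-1])
crop('pics/side7.png','pics/c6.png',205,130,70,70,9)
crop('pics/top7.png','pics/c5.png',150,155,60,50,12)
E
```

```text
tilt z [ 0.006 -0.005 -1.   ] yaw 0.15 d [ -16.4 -136.3  -11.3] dyaw -0.012 t 10.05 F [ 0.8 -0.1  0.1] op 0.0598
[ 0.5096147  -0.15769208  0.20126406]
{"dx": -16.5, "dy": -4.6, "dz": 1.5, "turn": 0.002} {"dx": -16.6, "dy": -4.4, "dz": 1.5, "turn": 0.002}
```

View pics/c6.png

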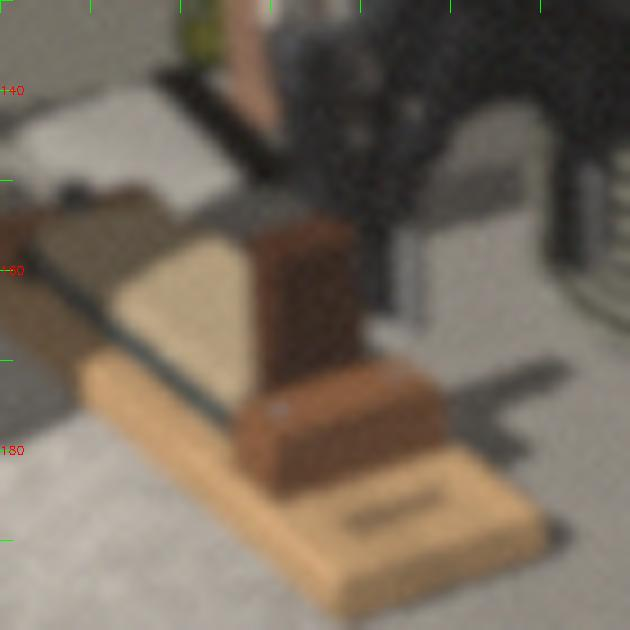

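View pics/c5.png

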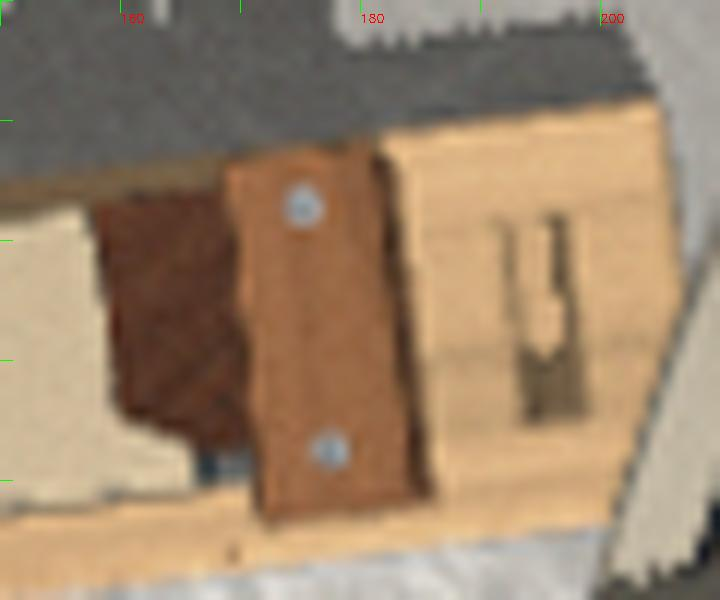

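Run:
```python
from ov import *
from scipy.optimize import least_squares
ob=[('top',(22,0,90),(150+92/12-.5,155+203/12-.5)),('top',(-22,0,90),(150+120/12-.5,155+412/12-.5)),('top',(22,-26,90),(150+228/12-.5,155+190/12-.5)),
 ('side',(-22,-26,90),(205+262/9-1.2,130+243/9-.5+1)),('side',(22,-26,90),(205+355/9-1.2,130+228/9-.5+1))]
def r(q): return np.concatenate([proj(n,H(p,(L[0]+q[0],L[1]+q[1],L[2]+q[2])))[0]-uv for n,L,uv in ob])
s=least_squares(r,[0,-77,25]); print(s.x,r(s.x).round(1))
q=s.x
t=H(p,(q[0],q[1]-13,q[2]+90))[0]; print('wedge top ctr',t)
o=scene(wy=q[1],wz=q[2])
P,E=o[2][0]; o[2]=(([(x+q[0],y,z) for x,y,z in P],E),(0,0,255))
draw('top','pics/top7.png','pics/o1.png',p,o,150,155,60,50,12)
draw('side','pics/side7.png','pics/o2.png',p,o,205,130,70,70,9)
```

```text
[ -1.83605707 -75.55814888  28.55495483] [-0.2  0.6 -0.4  1.7 -0.4  0.3  1.4  0.7  2.5 -0.9]
wedge top ctr [0.52465701 0.04775493 0.11855495]
```

View pics/o1.png

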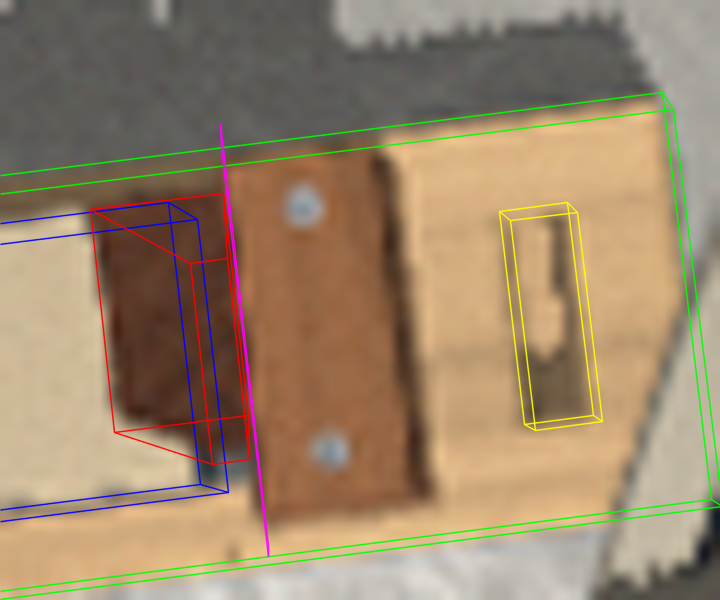

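View pics/o2.png

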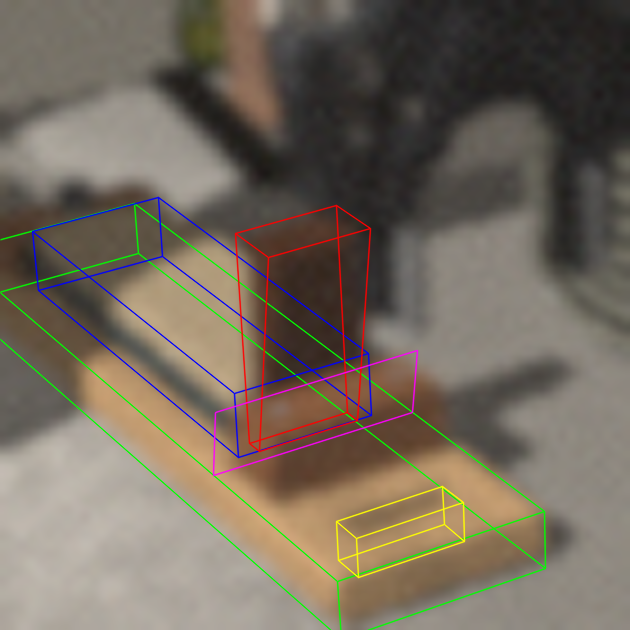

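Call:
step_arm(
  commands=[
    {"dx": -24,"dy": -7,"dz": 0,"turn": 0.005,"gripper": 0.3},
    {"dx": -24,"dy": -6,"dz": 0,"turn": 0.005,"gripper": 0.3},
    {"dx": -24,"dy": -6,"dz": 0,"turn": 0,"gripper": 0.3},
    {"dx": -20,"dy": -5,"dz": 0,"turn": 0,"gripper": 0.3},
    {"dx": -14,"dy": -4,"dz": 0,"turn": 0,"gripper": 0.3},
    {"dx": -7,"dy": -2,"dz": 0,"turn": 0,"gripper": 0.3},
    {"dx": 0,"dy": 0,"dz": 0,"turn": 0,"gripper": 0.3},
    {"dx": 0,"dy": 0,"dz": 0,"turn": 0,"gripper": 0.3},
  ],
)

```text
time: 10.82
tcp_pos: [0.4949, -0.2797, 0.2056]
tool_rot: [2.061, 2.358, 0.003]
wrist_force: [0.1, 0.2, 0.2]
opening: 0.0597
```

```bash
sleep 1; 
python3 gow.py .4932 -.294 .19 .138 1
python3 - <<'E'
from ov import *
s=env.state()['tcp_pos']
for n in("side","top"): cv2.imwrite(f"pics/{n}8.png",env.get_image(n)[:,:,::-1])
crop('pics/side8.png','pics/c6.png',230,150,110,110,6)
crop('pics/top8.png','pics/c5.png',240,130,110,120,5)
a=np.array([np.cos(.138),np.sin(.138),0])*.031
print(proj('side',[s+a-[0,0,.02],s-a-[0,0,.02]]))
E
```

```text
tilt z [ 0.009 -0.005 -1.   ] yaw 0.134 d [ -1.7 -14.3 -15.6] dyaw 0.004 t 10.82 F [0.1 0.2 0.2] op 0.0597
[ 0.49487845 -0.27970666  0.20561222]
{"dx": -13.8, "dy": -3.7, "dz": 15.7, "turn": -0.004} {"dx": -13.8, "dy": -3.7, "dz": 15.7, "turn": -0.004}
[[283.02766947 178.68952289]
 [262.95127996 185.44827947]]
```

View pics/c6.png

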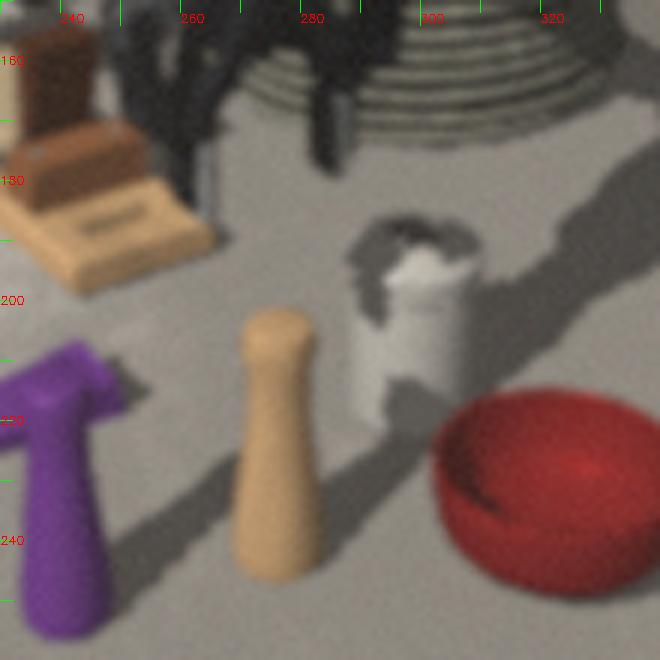

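View pics/c5.png

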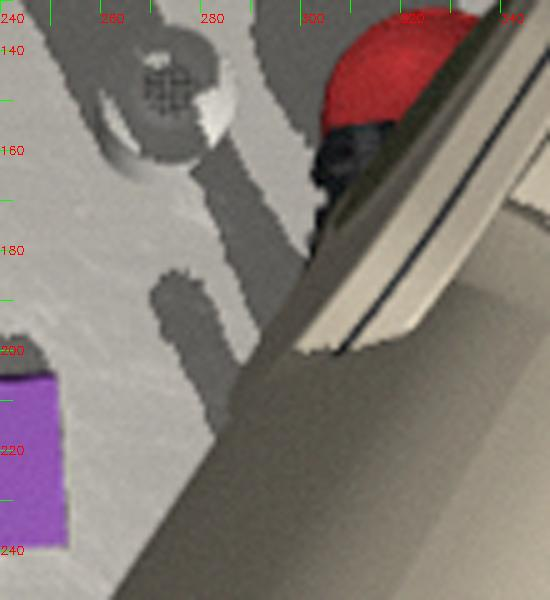

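Call:
step_arm(
  commands=[
    {"dx": -10,"dy": -3,"dz": 3,"turn": -0.004,"gripper": 0.3},
    {"dx": -4,"dy": -1,"dz": 5,"turn": 0,"gripper": 0.3},
    {"dx": 0,"dy": 0,"dz": 0,"turn": 0,"gripper": 0.3},
    {"dx": 0,"dy": 0,"dz": 0,"turn": 0,"gripper": 0.3},
  ],
)

```text
time: 11.25
tcp_pos: [0.495, -0.2891, 0.1971]
tool_rot: [2.048, 2.371, 0.007]
wrist_force: [-0.2, -0.4, 0.2]
opening: 0.0599
```

```bash
sleep 1; 
python3 gow.py .4932 -.294 .098 .138 1
```

```text
tilt z [ 0.009 -0.002 -1.   ] yaw 0.146 d [ -1.8  -4.9 -99.1] dyaw -0.008 t 11.25 F [-0.2 -0.4  0.2] op 0.0599
[ 0.49503839 -0.28907755  0.19705065]
{"dx": -4.2, "dy": -3.4, "dz": 99.0, "turn": 0.008} {"dx": -4.2, "dy": -3.4, "dz": 99.0, "turn": 0.008}
```

Call:
step_arm(
  commands=[
    {"dx": -4.5,"dy": -2.5,"dz": 3,"turn": 0.008,"gripper": 0.3},
    {"dx": -1,"dy": -1,"dz": 8,"turn": 0,"gripper": 0.3},
    {"dx": 0,"dy": 0,"dz": 12,"turn": 0,"gripper": 0.3},
    {"dx": 0,"dy": 0,"dz": 12,"turn": 0,"gripper": 0.3},
    {"dx": 0,"dy": 0,"dz": 4,"turn": 0,"gripper": 0.3},
    {"dx": 0,"dy": 0,"dz": 0,"turn": 0,"gripper": 0.3},
  ],
)

```text
time: 11.75
tcp_pos: [0.4929, -0.2932, 0.1531]
tool_rot: [2.057, 2.365, 0.008]
wrist_force: [0.0, 0.6, 0.3]
opening: 0.06
```

```bash
sleep 1; 
python3 gow.py .4932 -.294 .098 .138 1;python3 - <<'E'
from ov import *
for n in("side",): cv2.imwrite(f"pics/{n}9.png",env.get_image(n)[:,:,::-1])
crop('pics/side9.png','pics/c6.png',230,150,110,110,6)
E
```

```text
tilt z [ 0.009 -0.001 -1.   ] yaw 0.139 d [  0.3  -0.8 -55.1] dyaw -0.001 t 11.75 F [0.  0.6 0.3] op 0.06
[ 0.49289661 -0.29321688  0.15314944]
{"dx": -0.7, "dy": -0.3, "dz": 55.2, "turn": 0.001} {"dx": -0.7, "dy": -0.3, "dz": 55.2, "turn": 0.001}
```

View pics/c6.png

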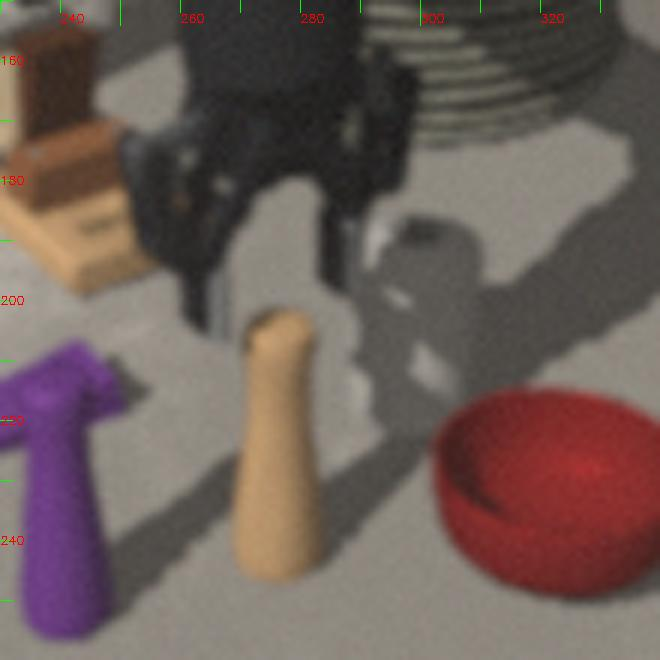

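Call:
step_arm(
  commands=[
    {"dx": -0.7,"dy": 0,"dz": 8,"turn": 0,"gripper": 0.3},
    {"dx": 0,"dy": 0,"dz": 10,"turn": 0,"gripper": 0.3},
    {"dx": 0,"dy": 0,"dz": 10,"turn": 0,"gripper": 0.3},
    {"dx": 0,"dy": 0,"dz": 10,"turn": 0,"gripper": 0.3},
    {"dx": 0,"dy": 0,"dz": 8,"turn": 0,"gripper": 0.3},
    {"dx": 0,"dy": 0,"dz": 4,"turn": 0,"gripper": 0.3},
    {"dx": 0,"dy": 0,"dz": 0,"turn": 0,"gripper": 0.3},
    {"dx": 0,"dy": 0,"dz": 0,"turn": 0,"gripper": 0.3},
  ],
)

```text
time: 12.47
tcp_pos: [0.4934, -0.294, 0.0976]
tool_rot: [2.058, 2.365, 0.007]
wrist_force: [0.6, -0.1, -0.6]
opening: 0.0595
```

```bash
sleep 1; 
python3 gow.py .4932 -.294 .098 .138 1
```

```text
tilt z [ 0.008 -0.001 -1.   ] yaw 0.139 d [-0.2  0.   0.4] dyaw -0.001 t 12.47 F [ 0.6 -0.1 -0.6] op 0.0595
[ 0.49338704 -0.29400445  0.09755216]
{"dx": 0.0, "dy": -0.2, "dz": -0.4, "turn": 0.001} {"dx": 0.0, "dy": -0.2, "dz": -0.4, "turn": 0.001}
```

Call:
step_arm(
  commands=[
    {"dx": 0,"dy": 0,"dz": 0,"turn": 0,"gripper": 0.6},
    {"dx": 0,"dy": 0,"dz": 0,"turn": 0,"gripper": 0.9},
    {"dx": 0,"dy": 0,"dz": 0,"turn": 0,"gripper": 0.9},
    {"dx": 0,"dy": 0,"dz": 0,"turn": 0,"gripper": 0.9},
    {"dx": 0,"dy": 0,"dz": 0,"turn": 0,"gripper": 0.9},
    {"dx": 0,"dy": 0,"dz": 0,"turn": 0,"gripper": 0.9},
    {"dx": 0,"dy": 0,"dz": 0,"turn": 0,"gripper": 0.9},
  ],
)

```text
time: 13.05
tcp_pos: [0.494, -0.2943, 0.0989]
tool_rot: [2.056, 2.364, 0.008]
wrist_force: [0.6, 0.4, -1.0]
opening: 0.0287
```

Call:
step_arm(
  commands=[
    {"dx": 0,"dy": 0,"dz": -3,"turn": 0,"gripper": 0.9},
    {"dx": 0,"dy": 0,"dz": -8,"turn": 0,"gripper": 0.9},
    {"dx": 0,"dy": 0,"dz": -14,"turn": 0,"gripper": 0.9},
    {"dx": 0,"dy": 0,"dz": -16,"turn": 0,"gripper": 0.9},
    {"dx": 0,"dy": 0,"dz": -16,"turn": 0,"gripper": 0.9},
    {"dx": 0,"dy": 0,"dz": -16,"turn": 0,"gripper": 0.9},
    {"dx": 0,"dy": 0,"dz": -16,"turn": 0,"gripper": 0.9},
    {"dx": 0,"dy": 0,"dz": -16,"turn": 0,"gripper": 0.9},
    {"dx": 0,"dy": 0,"dz": -14,"turn": 0,"gripper": 0.9},
    {"dx": 0,"dy": 0,"dz": -6,"turn": 0,"gripper": 0.9},
    {"dx": 0,"dy": 0,"dz": 0,"turn": 0,"gripper": 0.9},
  ],
)

```text
time: 13.97
tcp_pos: [0.4913, -0.2948, 0.2347]
tool_rot: [2.059, 2.361, 0.008]
wrist_force: [0.1, 0.1, -1.2]
opening: 0.0286
```

```bash
sleep 1; 
python3 gow.py .5260 .0475 .235 .138 12;python3 - <<'E'
from ov import *
print(H(p,(.3,-89,113)))
for n in("side",): cv2.imwrite(f"pics/{n}10.png",env.get_image(n)[:,:,::-1])
crop('pics/side10.png','pics/c6.png',220,130,110,110,6)
E
```

```text
tilt z [ 0.01  -0.002 -1.   ] yaw 0.137 d [3.470e+01 3.423e+02 3.000e-01] dyaw 0.001 t 13.97 F [ 0.1  0.1 -1.2] op 0.0286
[ 0.49132637 -0.29483439  0.23471531]
{"dx": 27.9, "dy": 6.7, "dz": -0.0, "turn": -0.0} {"dx": 27.9, "dy": 6.8, "dz": -0.0, "turn": -0.0}
[[0.5268335  0.04761051 0.113     ]]
```

View pics/c6.png

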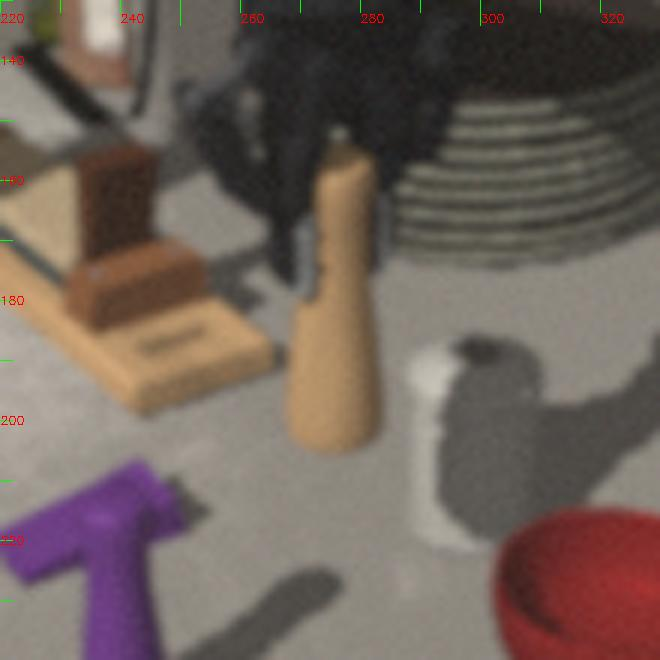

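Call:
step_arm(
  commands=[
    {"dx": 12,"dy": 3,"dz": -5,"turn": 0,"gripper": 0.9},
    {"dx": 24,"dy": 6,"dz": -5,"turn": 0,"gripper": 0.9},
    {"dx": 28,"dy": 7,"dz": 0,"turn": 0,"gripper": 0.9},
    {"dx": 28,"dy": 7,"dz": 0,"turn": 0,"gripper": 0.9},
    {"dx": 28,"dy": 7,"dz": 0,"turn": 0,"gripper": 0.9},
    {"dx": 28,"dy": 7,"dz": 0,"turn": 0,"gripper": 0.9},
    {"dx": 28,"dy": 7,"dz": 0,"turn": 0,"gripper": 0.9},
    {"dx": 28,"dy": 7,"dz": 0,"turn": 0,"gripper": 0.9},
    {"dx": 28,"dy": 7,"dz": 0,"turn": 0,"gripper": 0.9},
    {"dx": 28,"dy": 7,"dz": 0,"turn": 0,"gripper": 0.9},
    {"dx": 15,"dy": 3,"dz": 0,"turn": 0,"gripper": 0.9},
    {"dx": 0,"dy": 0,"dz": 0,"turn": 0,"gripper": 0.9},
  ],
)

```text
time: 15.02
tcp_pos: [0.5162, -0.0011, 0.2327]
tool_rot: [-2.07, -2.361, 0.01]
wrist_force: [0.6, 0.0, -1.0]
opening: 0.0282
```

```bash
sleep 1; 
python3 gow.py .5260 .0475 .235 .138 4
```

```text
tilt z [-0.005 -0.004 -1.   ] yaw 0.131 d [ 9.8 48.6  2.3] dyaw 0.007 t 15.02 F [ 0.6  0.  -1. ] op 0.0282
[ 0.51624077 -0.00108401  0.23269421]
{"dx": 11.7, "dy": 4.0, "dz": -0.6, "turn": -0.002} {"dx": 11.7, "dy": 4.1, "dz": -0.6, "turn": -0.002}
```

Call:
step_arm(
  commands=[
    {"dx": 6,"dy": 2,"dz": -6,"turn": -0.003,"gripper": 0.9},
    {"dx": 12,"dy": 4,"dz": -4,"turn": -0.003,"gripper": 0.9},
    {"dx": 13,"dy": 4,"dz": 0,"turn": 0,"gripper": 0.9},
    {"dx": 8,"dy": 3,"dz": 0,"turn": 0,"gripper": 0.9},
    {"dx": 0,"dy": 0,"dz": 0,"turn": 0,"gripper": 0.9},
    {"dx": 0,"dy": 0,"dz": 0,"turn": 0,"gripper": 0.9},
  ],
)

```text
time: 15.52
tcp_pos: [0.5239, 0.0418, 0.2415]
tool_rot: [-2.063, -2.365, 0.015]
wrist_force: [0.6, -1.1, -1.3]
opening: 0.029
```

```bash
sleep 1; 
python3 gow.py .5260 .0475 .235 .138 1;  python3 - <<'E'
from ov import *
for n in("side","top"): cv2.imwrite(f"pics/{n}11.png",env.get_image(n)[:,:,::-1])
crop('pics/side11.png','pics/c6.png',205,110,80,80,8)
E
```

```text
tilt z [-0.008 -0.005 -1.   ] yaw 0.136 d [ 2.1  5.7 -6.5] dyaw 0.002 t 15.52 F [ 0.6 -1.1 -1.3] op 0.029
[0.52391459 0.04180908 0.24148027]
{"dx": 5.4, "dy": 2.9, "dz": 6.4, "turn": -0.002} {"dx": 5.4, "dy": 2.9, "dz": 6.4, "turn": -0.002}
```

View pics/c6.png

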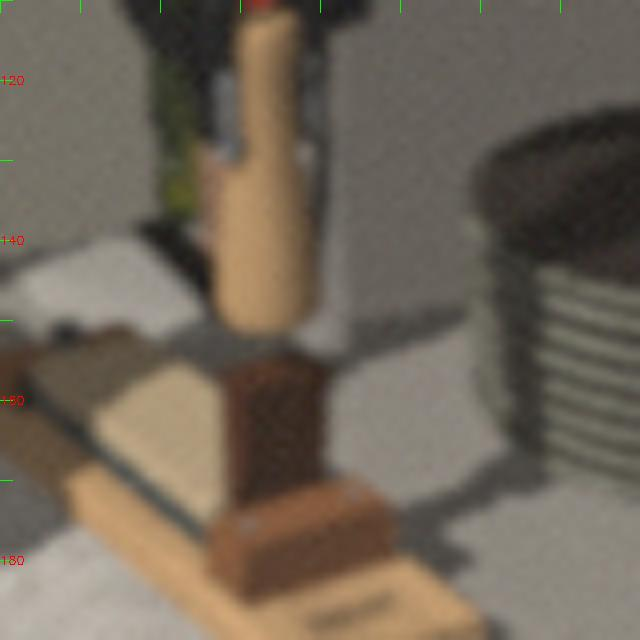

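Call:
step_arm(
  commands=[
    {"dx": 4,"dy": 2.5,"dz": 4,"turn": 0,"gripper": 0.9},
    {"dx": 1,"dy": 0.5,"dz": 4,"turn": 0,"gripper": 0.9},
    {"dx": 0,"dy": 0,"dz": 0,"turn": 0,"gripper": 0.9},
    {"dx": 0,"dy": 0,"dz": 0,"turn": 0,"gripper": 0.9},
  ],
)

```text
time: 15.95
tcp_pos: [0.5261, 0.0452, 0.2324]
tool_rot: [-2.067, -2.362, 0.015]
wrist_force: [0.4, 0.3, -1.6]
opening: 0.0289
```

```bash
sleep 1; 
python3 gow.py .5260 .0475 .225 .138 1
```

```text
tilt z [-0.008 -0.005 -1.   ] yaw 0.133 d [-0.1  2.3 -7.4] dyaw 0.005 t 15.95 F [ 0.4  0.3 -1.6] op 0.0289
[0.52609588 0.04522721 0.23235448]
{"dx": 2.3, "dy": 0.3, "dz": 7.3, "turn": -0.005} {"dx": 2.3, "dy": 0.3, "dz": 7.3, "turn": -0.005}
```

Call:
step_arm(
  commands=[
    {"dx": 2.5,"dy": 0.3,"dz": 2,"turn": -0.005,"gripper": 0.9},
    {"dx": 0,"dy": 0,"dz": 2.5,"turn": 0,"gripper": 0.9},
    {"dx": 0,"dy": 0,"dz": 2.5,"turn": 0,"gripper": 0.9},
    {"dx": 0,"dy": 0,"dz": 2.5,"turn": 0,"gripper": 0.9},
    {"dx": 0,"dy": 0,"dz": 1.5,"turn": 0,"gripper": 0.9},
  ],
)

```text
time: 16.37
tcp_pos: [0.5259, 0.0474, 0.2203]
tool_rot: [-2.062, -2.367, 0.015]
wrist_force: [-0.1, 0.4, -1.6]
opening: 0.0287
```

Call:
step_arm(
  commands=[
    {"dx": 0,"dy": 0,"dz": 1.5,"turn": 0,"gripper": 0.9},
    {"dx": 0,"dy": 0,"dz": 1.5,"turn": 0,"gripper": 0.9},
  ],
)

```text
time: 16.53
tcp_pos: [0.5258, 0.0473, 0.2169]
tool_rot: [-2.062, -2.367, 0.015]
wrist_force: [0.5, 0.4, -1.3]
opening: 0.0287
```

Call:
step_arm(
  commands=[
    {"dx": 0,"dy": 0,"dz": 1.3,"turn": 0,"gripper": 0.9},
    {"dx": 0,"dy": 0,"dz": 1.3,"turn": 0,"gripper": 0.9},
  ],
)

```text
time: 16.7
tcp_pos: [0.5259, 0.0473, 0.2142]
tool_rot: [-2.062, -2.367, 0.015]
wrist_force: [-1.3, 0.3, 5.4]
opening: 0.0286
```

Call:
step_arm(
  commands=[
    {"dx": 0,"dy": 0,"dz": 1.3,"turn": 0,"gripper": 0.9},
  ],
)

```text
time: 16.78
tcp_pos: [0.5262, 0.0473, 0.2134]
tool_rot: [-2.062, -2.367, 0.013]
wrist_force: [-1.4, 0.6, 4.8]
opening: 0.0289
```

Call:
step_arm(
  commands=[
    {"dx": 0,"dy": 0,"dz": 1.3,"turn": 0,"gripper": 0.9},
  ],
)

```text
time: 16.87
tcp_pos: [0.5265, 0.0475, 0.2126]
tool_rot: [-2.062, -2.367, 0.012]
wrist_force: [-2.5, -0.6, 4.7]
opening: 0.0285
```

Call:
step_arm(
  commands=[
    {"dx": 0,"dy": 0,"dz": -5,"turn": 0,"gripper": 0.9},
    {"dx": 0,"dy": 0,"dz": 0,"turn": 0,"gripper": 0.9},
  ],
)

```text
time: 17.03
tcp_pos: [0.5265, 0.0474, 0.2179]
tool_rot: [-2.062, -2.367, 0.012]
wrist_force: [0.8, 0.5, -1.5]
opening: 0.0286
```

Call:
step_arm(
  commands=[
    {"dx": 0,"dy": 0,"dz": 2,"turn": 0,"gripper": 0.9},
    {"dx": 0,"dy": 0,"dz": 2,"turn": 0,"gripper": 0.9},
    {"dx": 0,"dy": 0,"dz": 2,"turn": 0,"gripper": 0.9},
  ],
)

```text
time: 17.28
tcp_pos: [0.5267, 0.0475, 0.212]
tool_rot: [-2.063, -2.367, 0.011]
wrist_force: [0.2, 1.0, 5.5]
opening: 0.0284
```

Call:
step_arm(
  commands=[
    {"dx": 0,"dy": 0,"dz": 2,"turn": 0,"gripper": 0.9},
  ],
)

```text
time: 17.37
tcp_pos: [0.527, 0.0476, 0.2103]
tool_rot: [-2.063, -2.368, 0.009]
wrist_force: [-1.3, 0.7, 7.8]
opening: 0.0287
```

Call:
step_arm(
  commands=[
    {"dx": 0,"dy": 0,"dz": -5,"turn": 0,"gripper": 0.9},
    {"dx": 0,"dy": 0,"dz": 0,"turn": 0,"gripper": 0.9},
    {"dx": 0,"dy": 0,"dz": 2.5,"turn": 0,"gripper": 0.9},
    {"dx": 0,"dy": 0,"dz": 2.5,"turn": 0,"gripper": 0.9},
    {"dx": 0,"dy": 0,"dz": 2.5,"turn": 0,"gripper": 0.9},
  ],
)

```text
time: 17.78
tcp_pos: [0.5273, 0.0478, 0.2078]
tool_rot: [-2.063, -2.368, 0.008]
wrist_force: [-0.9, 0.9, 7.3]
opening: 0.0284
```

Call:
step_arm(
  commands=[
    {"dx": 0,"dy": 0,"dz": -5,"turn": 0,"gripper": 0.9},
    {"dx": 0,"dy": 0,"dz": 0,"turn": 0,"gripper": 0.9},
    {"dx": 0,"dy": 0,"dz": 2.5,"turn": 0,"gripper": 0.9},
    {"dx": 0,"dy": 0,"dz": 2.5,"turn": 0,"gripper": 0.9},
    {"dx": 0,"dy": 0,"dz": 2.5,"turn": 0,"gripper": 0.9},
  ],
)

```text
time: 18.2
tcp_pos: [0.5278, 0.0478, 0.206]
tool_rot: [-2.063, -2.368, 0.006]
wrist_force: [-8.2, -0.3, 35.9]
opening: 0.0286
```

Call:
step_arm(
  commands=[
    {"dx": 0,"dy": 0,"dz": -5,"turn": 0,"gripper": 0.9},
    {"dx": 0,"dy": 0,"dz": 0,"turn": 0,"gripper": 0.9},
    {"dx": 0,"dy": 0,"dz": 2.5,"turn": 0,"gripper": 0.9},
    {"dx": 0,"dy": 0,"dz": 2.5,"turn": 0,"gripper": 0.9},
    {"dx": 0,"dy": 0,"dz": 2.5,"turn": 0,"gripper": 0.9},
  ],
)

```text
time: 18.62
tcp_pos: [0.5292, 0.0475, 0.2057]
tool_rot: [2.063, 2.367, -0.001]
wrist_force: [-12.1, -3.1, 47.7]
opening: 0.0288
```

Call:
step_arm(
  commands=[
    {"dx": 0,"dy": 0,"dz": -4,"turn": 0,"gripper": 0.9},
    {"dx": 0,"dy": 0,"dz": 0,"turn": 0,"gripper": 0.9},
    {"dx": 0,"dy": 0,"dz": 0,"turn": 0,"gripper": 0.9},
  ],
)

```text
time: 18.87
tcp_pos: [0.5292, 0.0473, 0.2095]
tool_rot: [2.064, 2.367, -0.001]
wrist_force: [-0.0, -0.1, -2.3]
opening: 0.0284
```

Call:
step_arm(
  commands=[
    {"dx": 0,"dy": -1,"dz": 2,"turn": 0,"gripper": 0.9},
  ],
)

```text
time: 18.95
tcp_pos: [0.5282, 0.0472, 0.207]
tool_rot: [2.064, 2.367, -0.001]
wrist_force: [0.4, -0.3, -2.5]
opening: 0.0285
```

Call:
step_arm(
  commands=[
    {"dx": 0,"dy": 0,"dz": 1,"turn": 0,"gripper": 0.9},
  ],
)

```text
time: 19.03
tcp_pos: [0.5282, 0.0471, 0.2059]
tool_rot: [2.064, 2.367, -0.001]
wrist_force: [-4.2, -2.1, 16.6]
opening: 0.0286
```

Call:
step_arm(
  commands=[
    {"dx": 0,"dy": 0,"dz": 1,"turn": 0,"gripper": 0.9},
  ],
)

```text
time: 19.12
tcp_pos: [0.5285, 0.047, 0.2059]
tool_rot: [2.064, 2.367, 0.0]
wrist_force: [-6.5, -0.3, 25.7]
opening: 0.0286
```

Call:
step_arm(
  commands=[
    {"dx": 0,"dy": 0,"dz": -4,"turn": 0,"gripper": 0.9},
    {"dx": 0,"dy": 0,"dz": 0,"turn": 0,"gripper": 0.9},
    {"dx": 0,"dy": 0,"dz": 1.5,"turn": 0,"gripper": 0.9},
    {"dx": 0,"dy": 0,"dz": 1.5,"turn": 0,"gripper": 0.9},
    {"dx": 0,"dy": 0,"dz": 1,"turn": 0,"gripper": 0.9},
  ],
)

```text
time: 19.53
tcp_pos: [0.5285, 0.047, 0.2059]
tool_rot: [2.063, 2.367, 0.0]
wrist_force: [-7.0, -1.7, 26.3]
opening: 0.0287
```

Call:
step_arm(
  commands=[
    {"dx": 0,"dy": 0,"dz": 0.9,"turn": 0,"gripper": 0.9},
  ],
)

```text
time: 19.62
tcp_pos: [0.5285, 0.0469, 0.206]
tool_rot: [2.064, 2.367, 0.001]
wrist_force: [-6.9, 0.1, 15.4]
opening: 0.0289
```

Call:
step_arm(
  commands=[
    {"dx": 0,"dy": 0,"dz": -4,"turn": 0,"gripper": 0.9},
    {"dx": 0,"dy": 0,"dz": -6,"turn": 0,"gripper": 0.9},
    {"dx": 0,"dy": 0,"dz": -10,"turn": 0,"gripper": 0.9},
    {"dx": 0,"dy": 0,"dz": -10,"turn": 0,"gripper": 0.9},
    {"dx": 0,"dy": 0,"dz": -5,"turn": 0,"gripper": 0.9},
    {"dx": 0,"dy": 0,"dz": 0,"turn": 0,"gripper": 0.9},
  ],
)

```text
time: 20.12
tcp_pos: [0.5278, 0.0468, 0.2427]
tool_rot: [-2.064, -2.368, 0.002]
wrist_force: [-0.4, 0.4, -1.6]
opening: 0.0287
```

```bash
sleep 1; 
python3 gow.py .4932 -.294 .24 .138 12;  python3 - <<'E'
from ov import *
for n in("side","top"): cv2.imwrite(f"pics/{n}12.png",env.get_image(n)[:,:,::-1])
crop('pics/side12.png','pics/c6.png',205,110,80,80,8)
E
```

```text
tilt z [-0.001 -0.001 -1.   ] yaw 0.137 d [ -34.6 -340.8   -2.7] dyaw 0.001 t 20.12 F [-0.4  0.4 -1.6] op 0.0287
[0.52777085 0.04684987 0.24269868]
{"dx": -27.7, "dy": -6.7, "dz": 0.3, "turn": -0.0} {"dx": -27.7, "dy": -6.8, "dz": 0.3, "turn": -0.0}
```

View pics/c6.png

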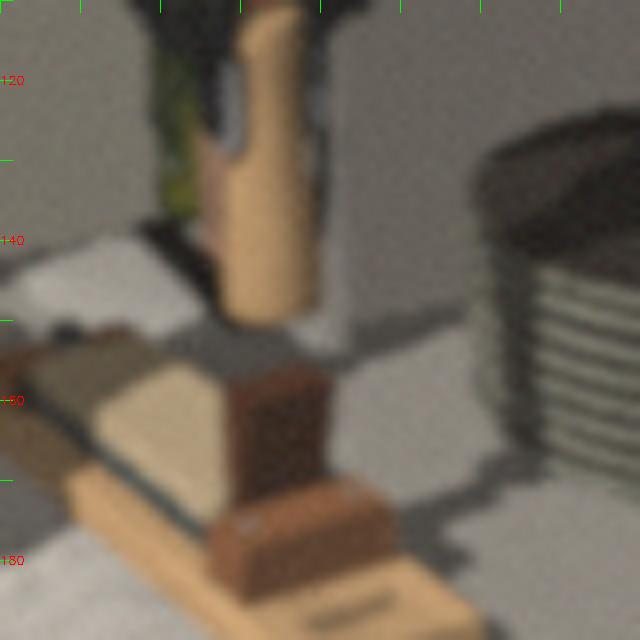

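Call:
step_arm(
  commands=[
    {"dx": -12,"dy": -3,"dz": -3,"turn": 0,"gripper": 0.9},
    {"dx": -24,"dy": -6,"dz": 0,"turn": 0,"gripper": 0.9},
    {"dx": -28,"dy": -7,"dz": 0,"turn": 0,"gripper": 0.9},
    {"dx": -28,"dy": -7,"dz": 0,"turn": 0,"gripper": 0.9},
    {"dx": -28,"dy": -7,"dz": 0,"turn": 0,"gripper": 0.9},
    {"dx": -28,"dy": -7,"dz": 0,"turn": 0,"gripper": 0.9},
    {"dx": -28,"dy": -7,"dz": 0,"turn": 0,"gripper": 0.9},
    {"dx": -28,"dy": -7,"dz": 0,"turn": 0,"gripper": 0.9},
    {"dx": -28,"dy": -7,"dz": 0,"turn": 0,"gripper": 0.9},
    {"dx": -28,"dy": -7,"dz": 0,"turn": 0,"gripper": 0.9},
    {"dx": -15,"dy": -3,"dz": 0,"turn": 0,"gripper": 0.9},
    {"dx": 0,"dy": 0,"dz": 0,"turn": 0,"gripper": 0.9},
  ],
)

```text
time: 21.22
tcp_pos: [0.4892, -0.2559, 0.2435]
tool_rot: [-2.061, -2.367, 0.012]
wrist_force: [-0.3, 0.9, -0.9]
opening: 0.0286
```

```bash
sleep 1; 
python3 gow.py .4932 -.294 .2 .138 4
```

```text
tilt z [-0.007 -0.004 -1.   ] yaw 0.138 d [  4.  -38.1 -43.5] dyaw 0.0 t 21.22 F [-0.3  0.9 -0.9] op 0.0286
[ 0.48916197 -0.25587514  0.24347915]
{"dx": -9.6, "dy": -0.2, "dz": 10.9, "turn": -0.0} {"dx": -9.6, "dy": -0.2, "dz": 10.9, "turn": -0.0}
```

Call:
step_arm(
  commands=[
    {"dx": -9,"dy": 0,"dz": 8,"turn": 0,"gripper": 0.9},
    {"dx": -12,"dy": 0,"dz": 12,"turn": 0,"gripper": 0.9},
    {"dx": -9,"dy": 0,"dz": 12,"turn": 0,"gripper": 0.9},
    {"dx": -4,"dy": 0,"dz": 16,"turn": 0,"gripper": 0.9},
    {"dx": 0,"dy": 0,"dz": 16,"turn": 0,"gripper": 0.9},
    {"dx": 0,"dy": 0,"dz": 16,"turn": 0,"gripper": 0.9},
    {"dx": 0,"dy": 0,"dz": 16,"turn": 0,"gripper": 0.9},
    {"dx": 0,"dy": 0,"dz": 14,"turn": 0,"gripper": 0.9},
    {"dx": 0,"dy": 0,"dz": 10,"turn": 0,"gripper": 0.9},
    {"dx": 0,"dy": 0,"dz": 4,"turn": 0,"gripper": 0.9},
    {"dx": 0,"dy": 0,"dz": 0,"turn": 0,"gripper": 0.9},
  ],
)

```text
time: 22.13
tcp_pos: [0.4877, -0.2942, 0.1133]
tool_rot: [-2.063, -2.36, 0.014]
wrist_force: [0.2, -0.0, -0.0]
opening: 0.0286
```

```bash
sleep 1; 
python3 gow.py .4932 -.294 .099 .138 1
python3 - <<'E'
from ov import *
for n in("side","top"): cv2.imwrite(f"pics/{n}13.png",env.get_image(n)[:,:,::-1])
crop('pics/side13.png','pics/c6.png',230,165,80,90,7)
E
```

```text
tilt z [-0.011 -0.002 -1.   ] yaw 0.134 d [  5.5   0.2 -14.3] dyaw 0.004 t 22.13 F [ 0.2 -0.  -0. ] op 0.0286
[ 0.48765143 -0.29417314  0.11327519]
{"dx": -0.6, "dy": 5.7, "dz": 14.2, "turn": -0.004} {"dx": -0.6, "dy": 5.7, "dz": 14.2, "turn": -0.004}
```

View pics/c6.png

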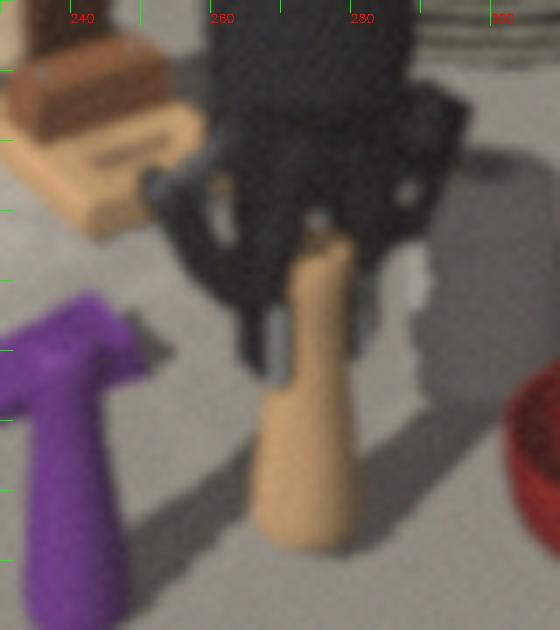

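Call:
step_arm(
  commands=[
    {"dx": 0,"dy": 5,"dz": 3,"turn": 0,"gripper": 0.9},
    {"dx": 0,"dy": 0,"dz": 3,"turn": 0,"gripper": 0.9},
    {"dx": 0,"dy": 0,"dz": 0,"turn": 0,"gripper": 0.9},
  ],
)

```text
time: 22.48
tcp_pos: [0.495, -0.2942, 0.1101]
tool_rot: [-2.066, -2.365, 0.01]
wrist_force: [-0.4, 0.1, -2.2]
opening: 0.0287
```

Call:
step_arm(
  commands=[
    {"dx": 0,"dy": 0,"dz": 1.5,"turn": 0,"gripper": 0.9},
    {"dx": 0,"dy": 0,"dz": 1.5,"turn": 0,"gripper": 0.9},
  ],
)

```text
time: 22.65
tcp_pos: [0.4957, -0.2944, 0.1077]
tool_rot: [-2.066, -2.366, 0.009]
wrist_force: [0.9, -0.4, -1.1]
opening: 0.0289
```

Call:
step_arm(
  commands=[
    {"dx": 0,"dy": 0,"dz": 1,"turn": 0,"gripper": 0.9},
  ],
)

```text
time: 22.73
tcp_pos: [0.4958, -0.2944, 0.1066]
tool_rot: [-2.066, -2.366, 0.009]
wrist_force: [0.5, 1.0, -1.4]
opening: 0.0289
```

Call:
step_arm(
  commands=[
    {"dx": 0,"dy": 0,"dz": 1.3,"turn": 0,"gripper": 0.9},
    {"dx": 0,"dy": 0,"dz": 1.3,"turn": 0,"gripper": 0.9},
  ],
)

```text
time: 22.9
tcp_pos: [0.4958, -0.2945, 0.1039]
tool_rot: [2.067, 2.366, -0.009]
wrist_force: [-0.6, -0.1, -1.4]
opening: 0.0287
```

Call:
step_arm(
  commands=[
    {"dx": 0,"dy": 0,"dz": 1.2,"turn": 0,"gripper": 0.9},
  ],
)

```text
time: 22.98
tcp_pos: [0.4957, -0.2945, 0.1026]
tool_rot: [2.067, 2.366, -0.009]
wrist_force: [0.3, 1.0, -0.8]
opening: 0.0287
```

Call:
step_arm(
  commands=[
    {"dx": 0,"dy": 0,"dz": 1.2,"turn": 0,"gripper": 0.9},
  ],
)

```text
time: 23.07
tcp_pos: [0.4956, -0.2945, 0.1012]
tool_rot: [2.067, 2.366, -0.009]
wrist_force: [-0.6, -0.1, -2.0]
opening: 0.0282
```

Call:
step_arm(
  commands=[
    {"dx": 0,"dy": 0,"dz": 1,"turn": 0,"gripper": 0.9},
  ],
)

```text
time: 23.15
tcp_pos: [0.4956, -0.2945, 0.1001]
tool_rot: [-2.067, -2.366, 0.009]
wrist_force: [0.7, 0.4, -1.7]
opening: 0.0289
```

Call:
step_arm(
  commands=[
    {"dx": 0,"dy": 0,"dz": 0.8,"turn": 0,"gripper": 0.9},
  ],
)

```text
time: 23.23
tcp_pos: [0.4956, -0.2945, 0.0991]
tool_rot: [-2.067, -2.366, 0.009]
wrist_force: [0.0, -0.6, -2.5]
opening: 0.0288
```

Call:
step_arm(
  commands=[
    {"dx": 0,"dy": 0,"dz": 0.8,"turn": 0,"gripper": 0.9},
  ],
)

```text
time: 23.32
tcp_pos: [0.4955, -0.2945, 0.0982]
tool_rot: [-2.067, -2.366, 0.009]
wrist_force: [-1.7, 0.4, 6.2]
opening: 0.0286
```

Call:
step_arm(
  commands=[
    {"dx": 0,"dy": 0,"dz": 0.8,"turn": 0,"gripper": 0.9},
  ],
)

```text
time: 23.4
tcp_pos: [0.4957, -0.2949, 0.0981]
tool_rot: [2.067, 2.365, -0.009]
wrist_force: [-4.3, 2.4, 16.6]
opening: 0.029
```

Call:
step_arm(
  commands=[
    {"dx": 0,"dy": 0,"dz": -0.2,"turn": 0,"gripper": 0.9},
    {"dx": 0,"dy": 0,"dz": 0,"turn": 0,"gripper": 0.55},
    {"dx": 0,"dy": 0,"dz": 0,"turn": 0,"gripper": 0.5},
    {"dx": 0,"dy": 0,"dz": 0,"turn": 0,"gripper": 0.4},
    {"dx": 0,"dy": 0,"dz": 0,"turn": 0,"gripper": 0.3},
    {"dx": 0,"dy": 0,"dz": 0,"turn": 0,"gripper": 0.3},
    {"dx": 0,"dy": 0,"dz": 0,"turn": 0,"gripper": 0.3},
  ],
)

```text
time: 23.98
tcp_pos: [0.4963, -0.2953, 0.099]
tool_rot: [2.066, 2.364, -0.008]
wrist_force: [0.2, -0.3, 0.2]
opening: 0.0597
```

```bash
sleep 1
python3 - <<'E'
from ov import *
for n in("side","top"): cv2.imwrite(f"pics/{n}14.png",env.get_image(n)[:,:,::-1])
crop('pics/side14.png','pics/c6.png',230,165,80,90,7)
E
```

```text
(no output)
```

View pics/c6.png

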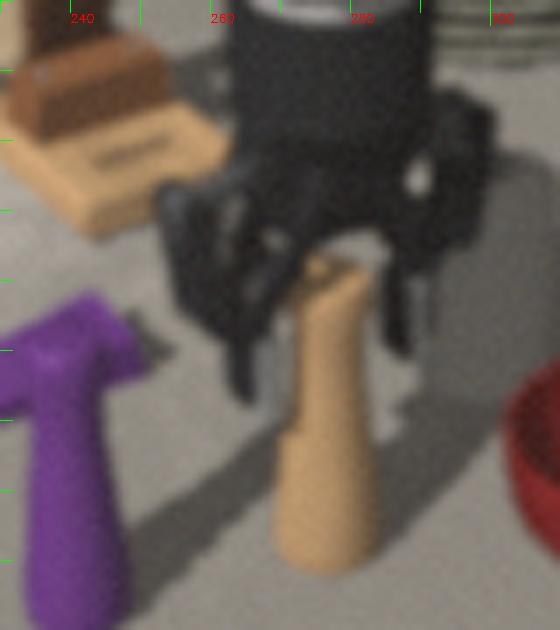

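Call:
step_arm(
  commands=[
    {"dx": 0,"dy": 0,"dz": -5,"turn": 0,"gripper": 0.2},
    {"dx": 0,"dy": 0,"dz": -10,"turn": 0,"gripper": 0.2},
    {"dx": 0,"dy": 0,"dz": -12,"turn": 0,"gripper": 0.2},
    {"dx": 0,"dy": 0,"dz": -14,"turn": 0,"gripper": 0.2},
    {"dx": 0,"dy": 0,"dz": -16,"turn": 0,"gripper": 0.2},
    {"dx": 0,"dy": 0,"dz": -18,"turn": 0,"gripper": 0.2},
    {"dx": 0,"dy": 0,"dz": -18,"turn": 0,"gripper": 0.2},
    {"dx": 0,"dy": 0,"dz": -18,"turn": 0,"gripper": 0.2},
    {"dx": 0,"dy": 0,"dz": -12,"turn": 0,"gripper": 0.2},
    {"dx": 0,"dy": 0,"dz": 0,"turn": 0,"gripper": 0.2},
  ],
)

```text
time: 24.92
tcp_pos: [0.4959, -0.296, 0.2371]
tool_rot: [2.066, 2.359, -0.006]
wrist_force: [-0.4, -0.2, 0.4]
opening: 0.068
```

```bash
sleep 1
python3 - <<'E'
from ov import *
s=env.state();print(s['time'],s['tcp_pos'],s['wrist_force'])
for n in("side","top"): cv2.imwrite(f"pics/{n}15.png",env.get_image(n)[:,:,::-1])
crop('pics/side15.png','pics/c6.png',190,140,110,110,6)
crop('pics/top15.png','pics/c5.png',70,150,150,75,5)
E
```

```text
24.9167 [ 0.49591479 -0.29603318  0.23705291] [-0.44845092 -0.20540432  0.40525351]
```

View pics/c6.png

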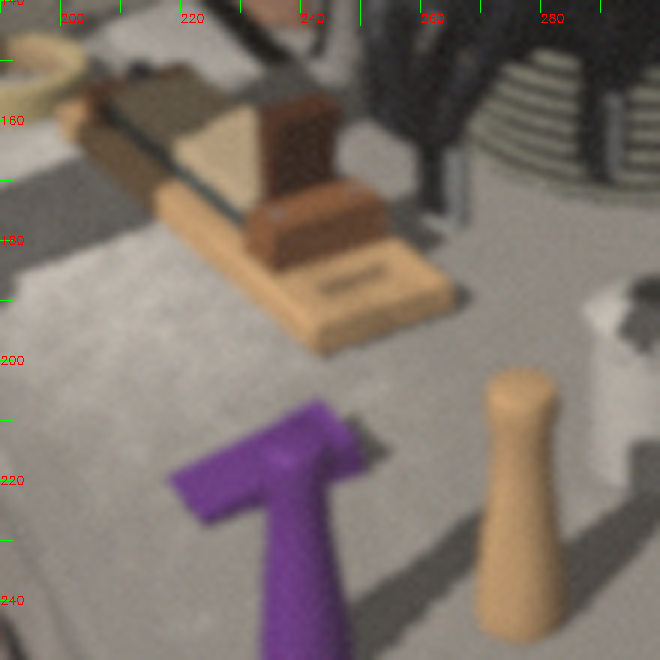

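View pics/c5.png

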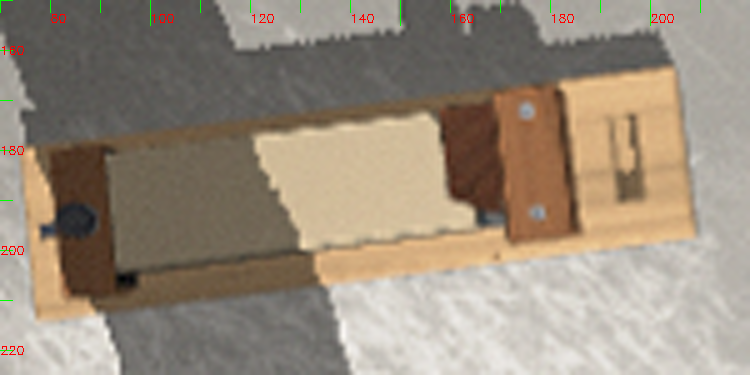

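```bash
python3 -c "
from rig import env
print(env.hand_in())"
```

```text
the job is handed in; nothing more can be done
None
```

The wedge is locked in the gap and the stone is clamped against the end stop. The pestle is back upright within about 3 mm of where it started. I handed the job in at 24.9 s of the 58 s allowed.

- **Wedge:** I lifted it from its slot, stood it in the gap and let go with the tip about 25 mm above the worktop. While seating it, my gripper briefly met about 7 N of resistance, so I backed off 2.5 mm before letting go.
- **Tapping:** I first eased the pestle down onto the wedge at about 5 N over three short moves, sinking it about 2 mm. Repeated light taps then sank it about 6.5 mm more, so the tip ended about 17 mm above the worktop. The last two taps, at about 25 N, moved it no further.
- **Closest call:** as the wedge locked, two taps read 36 N and 48 N at the wrist. Allowing for the pestle's weight, the second was about 49 N on the wedge, just under the 50 N limit. I only read the force at the end of each move, so I can't rule out a brief higher peak that I didn't see.
- **Last pictures:** they show the wedge upright in the gap, the stone against the stop and the pestle standing free. The purple look-alikes were not touched. I didn't check the shaker, bowl and timer in a final close-up, but the arm never touched them.
- **Disagreements:** the side camera read about 1 pixel off from the top camera. The plank's ends lie about 11 mm off the centre I first assumed, so I located the holder from the cleat, stone and wedge instead.

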